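# Turn a circuit board over on its rest and set the meter for probing it

## Robot

A 6-joint arm with a two-finger parallel gripper is mounted at the origin on a cart in front of the work surface, level with it; the furniture and walls round the work are solid. World frame = base frame: x ahead of the robot, y to its left, z up, the work surface at z = 0. Lengths are in m, angles in rad, forces in N, time in s.
With the tool pointing down it reaches from about 0.35 to 0.975 m from the base axis. Payload 17.4 kg.
Tool frame: the origin (TCP) lies between the finger pads; the fingertips stand 19 mm ahead of it and the grasp point (between the pads) is the TCP; y points along the fingers, x is the direction in which the jaws open and shut, and the axes are right-handed (so a half turn about y gives the same grasp; the last joint's range is limited). The gripper opens to 85 mm and grips with 20 to 120 N. Pads are 22 mm wide; open, the fingers measure 114 mm over their backs; the gripper's body (76 mm by 85 mm) begins 54 mm behind the grasp point. The pads swing forward as they close: fully open they stand 13 mm farther back than shut.
Start: joints at [-1.297, 0.116, 1.442, -0, 1.584, -0.038], TCP at [0.207, -0.642, 0.25] pointing down, gripper open.
Joint ranges: [-2.83, 2.83], [-0.83, 2.19], [0.07, 2.5], [-1.14, 4.28], [0.01, 3], [-2.97, 2.97]. Speed limits (rad/s): [1.89, 1.89, 2.22, 3.14, 3.14, 3.14].

## Interface

Orientations are given as a unit quaternion [w, x, y, z].
In Python, from station import state, cams, r gives the robot as it stands.
- The arm moves only by the tool apply_moves, never from a script. Its arguments are lists of equal length, an entry for each row: "turn": the turn, a rotation vector about the world's x, y, z in degrees, a list of three; "xyz": the shift along the world's x, y, z in m, a list of three; "gripper": the gripper's target within -1 to 1 (fully open at 1, half-way at 0, shut at -1). A call has 1 to 8 rows; each row shifts and turns the pose as measured when the row begins; what a row does not reach is not made up. A row lasts 1/12 s, in which the tool goes at most 41.7 mm and 7.16 degrees, less where a joint would pass 70% of its speed; a pose out of reach is approached as far as the arm can. A call with a gripper value outside its range is refused whole. The fingers move at their own pace and stop on an object; "grip_force" is the grip in N (left out, the last holds). Time passes only in rows, so rows that do not move let the fingers close. It gives the time, the measured TCP pose, the force and the opening at its end, in the units of the state.
- state(): the state, without advancing time (a new reading comes with each control period).
- cams.get_image(name): name is "side" or "top"; returns a dict with "image" (384x512x3 uint8, blue, green, red), "fx", "fy", "cx", "cy" (pixels), "origin" and "rotation" of the camera in the world. Camera axes: x right, y down, z forward; pixel columns grow to the right and rows downward; lengths in m; the calibration is good to about 2 mm. A picture is of the moment at which its call begins. There is no depth.
- r.job_done(): hands the job in, once; it reports no verdict.
Trained networks look in a picture, given as the dict that the camera call returned (one of the last four; its "shot" number tells which), for a name from the list of things; names that differ only in an ending like _2 or _b are one class to them, and where a whole thing is asked for, a point or a joint stands for the part that bears it (a point fixed in the world has none). Each returns a list of dicts, best first, with "confidence" (0 to 1); they miss things now and then, are a little off and sometimes report something else, mostly with a low value. They report only what shows in the picture. A call takes as long as a camera call.
- cams.spot_in(picture, name): "at" ([x, y, z] in m, in world coordinates, good to about 4 mm: the middle of the surface that is visible of it).
- cams.trace(picture, name): "region" (384x512 bool, what is visible of it).
The state is a dict: "clock": time; "qpos": joint angles; "qvel": joint speeds; "tau": joint torques, N m; "ee_pos": TCP position; "eef_rot": TCP orientation; "ft_force": force on the tool from outside, world axes, zero at the start; "wrist_torque": the same for the moment, N m; "finger_gap": opening from 0.0 (shut) to 1.0 (fully open).
Only numpy, scipy, OpenCV 4.12 (cv2) and the standard library are available. Lean on these libraries where they do the work, as an engineer would, in place of code of your own. Each camera call takes 0.05 s, during which the arm holds its last target.

## Task

The framed circuit board leaning on the slanted rest shows its component side; I need to probe its back. Turn the board over and set it back on the rest, centred, down on the ledge and flat against the back arms, with the solder side now facing out, and turn the multimeter's dial two clicks clockwise (40 degrees each) from where it stands. Do not shift the dropper bottle or the screwdriver.

Things in the scene. Friction and masses are not known exactly. Their poses are not given: they have to be found in the camera images.
- board: Circuit board in a flat grey frame, 90 x 120 x 10 mm, about 0.15 kg; parts and pads are sunk within the frame. Origin at its centre; own x across the 90 mm, y along the 120 mm, z out of the component side (chips, white connector); -z is the solder side (rows of small round pads). Starts on the rest, component side out, own x up the slope. At the end either long edge may be up.
- board_rest: Fixed aluminium rest. Foot 120 x 150 x 5 mm, x -40 to +80, y -75 to +75 mm about the origin on the work surface; front faces own -x. A seated board leans back 30 degrees from upright: centre at x +17.5, y 0, z +61 mm, middle of its top edge at x +40, z +100; up the slope is (0.5, 0, 0.866), out of the shown face (-0.866, 0, 0.5).
- rest_ledge (a point): Middle of the ledge's top (150 mm long, square to the board), under a seated board's middle plane. A lip 8 mm high in front leaves an 18 mm channel: 8 mm play in front of the 10 mm board.
- rest_arm_top (a point): Midway between the tops of the two back arms the board leans on, 46 mm up the slope from the ledge. Above it the top 44 mm of a seated board stand free in front and behind, to be pinched across the 10 mm by a gripper tilted into the board's plane.
- multimeter: Fixed hand multimeter lying face up, 178 x 86 mm, face 34 mm above the work surface. Origin under its centre; own x towards the display end, z up. The round dial's vertical axis is at x -12 mm, y 0; dial 31 mm in diameter, from 35 to 42 mm height, pinched from above across any diameter. Nearest raised parts: keys 31 mm from the dial's axis towards the display, 38 mm high.
- multimeter_dial (a joint): Angle of the meter's dial in rad, growing clockwise seen from above. Starts at 0, its anticlockwise stop, pointer towards the display. It clicks every 0.698 rad (40 degrees) and snaps into the nearest click when let go; turning it takes under 0.15 N m. Two clicks = 1.396.
- dropper_bottle: Small white dropper bottle with black tip, 32 mm across, 84 mm high, standing between the rest and the robot; a bystander. Origin under its centre.
- screwdriver_red: Screwdriver with red handle, 205 mm long, lying to the left of the meter; a bystander. Origin near its middle, on the work surface.

How it is judged:
By the outcome, as a careful person would: the job done as asked, in the order asked, and still so for the second after the job is handed in, with the robot touching nothing.
It also fails if it takes over 64 s, if anything falls off the work surface, if the arm or the gripper's body presses on something with over 40 N, if the wrist force passes 120 N, or if a joint passes its speed limit or range.

## Working session

There is one attempt and no reset: what is moved stays moved. The work goes in short steps, Python scripts to look and compute and a tool call to move; the robot and the scene stay as the last step left them, time stands still between calls to the robot, and variables do not carry over. Pictures are saved under pics/ and viewed, and the job is handed in when it is done.

Besides the shell and the picture viewer there is one more tool, called in YAML: its name, and indented under it one key for each argument. apply_moves: Moves the arm, as the interface text tells. Its arguments: {"type":"object","properties":{"turn":{"type":"array","items":{"type":"array","items":{"type":"number"}}},"xyz":{"type":"array","items":{"type":"array","items":{"type":"number"}}},"gripper":{"type":"array","items":{"type":"number"}},"grip_force":{"type":"number"}},"required":["turn","xyz","gripper"]}

```bash
ls; mkdir -p pics; python3 - <<'E'
from station import state,cams,r
import cv2
s=state();print({k:s[k] for k in('clock','qpos','ee_pos','eef_rot','ft_force','finger_gap')})
for n in('side','top'):
    p=cams.get_image(n);cv2.imwrite(f'pics/{n}0.png',p['image']);print(n,p['fx'],p['cx'],p['cy'],p['origin'],p['rotation'])
    for t in('board','board_rest','rest_ledge','rest_arm_top','multimeter','multimeter_dial','dropper_bottle','screwdriver_red'):
        try:print(t,[(x['at'],round(x['confidence'],2)) for x in cams.spot_in(p,t)][:2])
        except Exception as e:print(t,e)
E
```

```text
pics
{'clock': 0.0, 'qpos': array([-1.29678056e+00,  1.16500815e-01,  1.44230848e+00,  1.50523397e-05,
        1.58397141e+00, -3.77944512e-02]), 'ee_pos': array([ 0.20702973, -0.6422841 ,  0.24952532]), 'eef_rot': array([ 0.57183691, -0.57130866,  0.41662507, -0.41597177]), 'ft_force': array([-0.11855511,  0.58229158,  0.53898335]), 'finger_gap': 0.9992678888900619}
side 414.8964090827978 248.72029346450154 188.18659174428703 [0.30331533 1.10307088 0.59493349] [ 0.0351439  -0.06179024  0.85329465 -0.51656085]
board [([0.5697, -0.1485, 0.0668], 0.66)]
board_rest [([0.551, -0.1179, 0.0146], 0.62)]
rest_ledge [([0.5513, -0.1159, 0.013], 0.82)]
rest_arm_top [([0.5544, -0.1129, 0.0158], 0.91)]
multimeter [([0.4473, 0.262, 0.0322], 0.68)]
multimeter_dial [([0.436, 0.241, 0.0467], 0.52)]
dropper_bottle [([0.3083, -0.1967, 0.0367], 0.7)]
screwdriver_red [([0.3931, 0.5237, 0.0151], 0.98)]
top 489.1570768221123 261.4254766096943 194.54119273575557 [0.19136015 0.16684942 1.69040964] [-0.05292628  0.71334907 -0.696044    0.06208591]
board []
board_rest [([0.5339, -0.128, 0.0078], 0.89)]
rest_ledge [([0.532, -0.1308, 0.004], 0.61)]
rest_arm_top [([0.5403, -0.1308, 0.0026], 0.83)]
multimeter [([0.4469, 0.2294, 0.0349], 0.93)]
multimeter_dial []
dropper_bottle [([0.3086, -0.2004, 0.0487], 0.61)]
screwdriver_red [([0.3909, 0.5072, 0.0213], 0.56)]
```

```bash
python3 - <<'E'
import cv2
for n,(a,b,c,d) in {'side':(100,300,60,360),'top':(100,300,150,400)}.items():
    i=cv2.imread(f'pics/{n}0.png')
    cv2.imwrite(f'pics/{n}0b.png',cv2.resize(i,None,fx=1.5,fy=1.5,interpolation=cv2.INTER_CUBIC))
E
```

```text
(no output)
```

View pics/side0b.png

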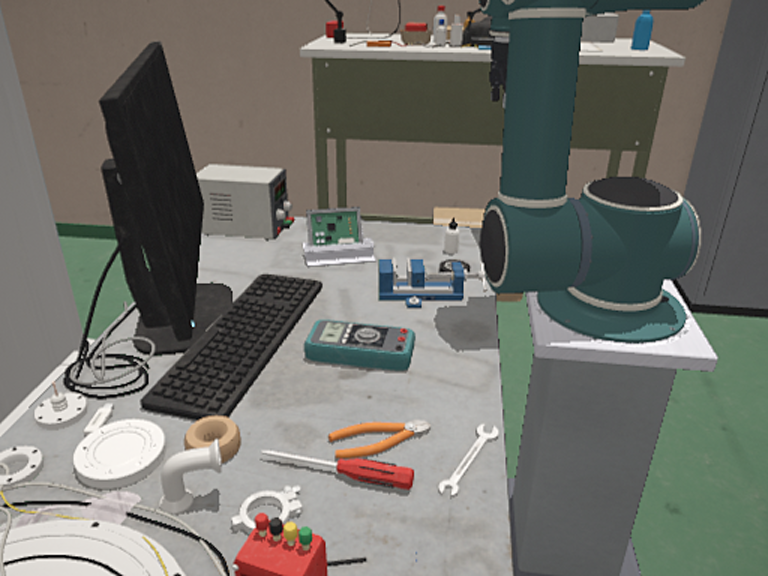

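View pics/top0b.png

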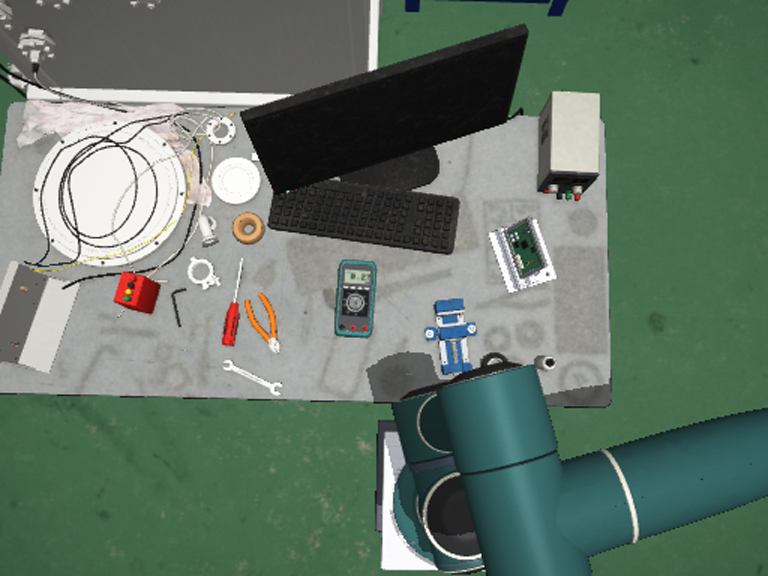

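```bash
python3 - <<'E'
import cv2
i=cv2.imread('pics/side0.png')[125:185,190:260];cv2.imwrite('pics/sc.png',cv2.resize(i,None,fx=10,fy=10,interpolation=cv2.INTER_CUBIC))
i=cv2.imread('pics/top0.png')[135:205,315:385];cv2.imwrite('pics/tc.png',cv2.resize(i,None,fx=8,fy=8,interpolation=cv2.INTER_CUBIC))
i=cv2.imread('pics/top0.png')[165:235,200:270];cv2.imwrite('pics/mc.png',cv2.resize(i,None,fx=8,fy=8,interpolation=cv2.INTER_CUBIC))
E
```

```text
(no output)
```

View pics/sc.png

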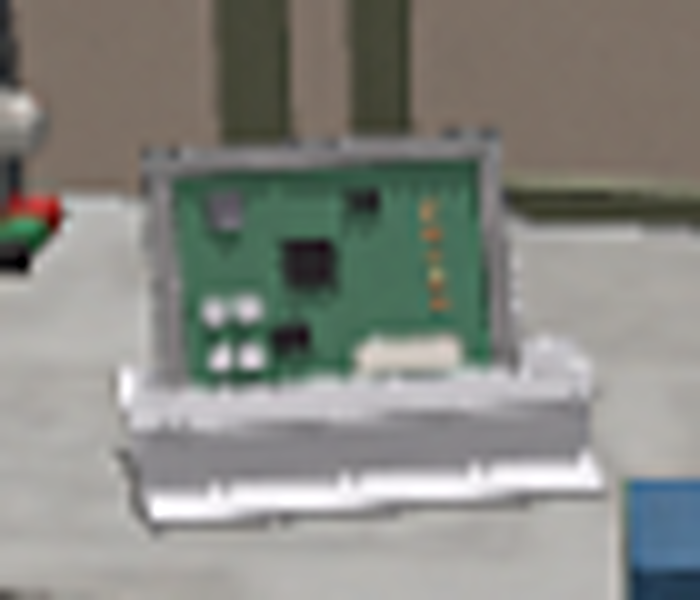

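View pics/tc.png

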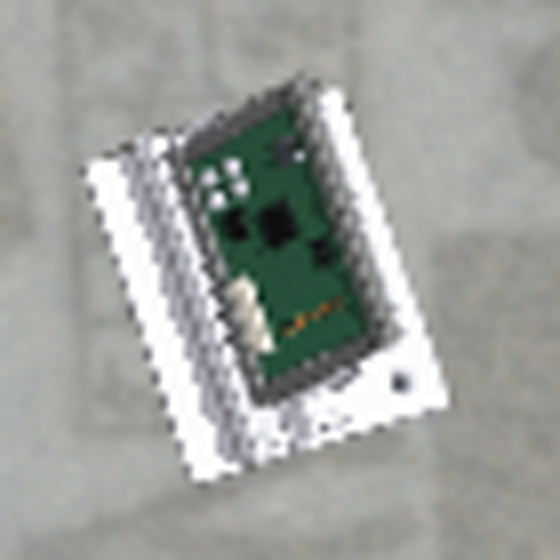

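View pics/mc.png

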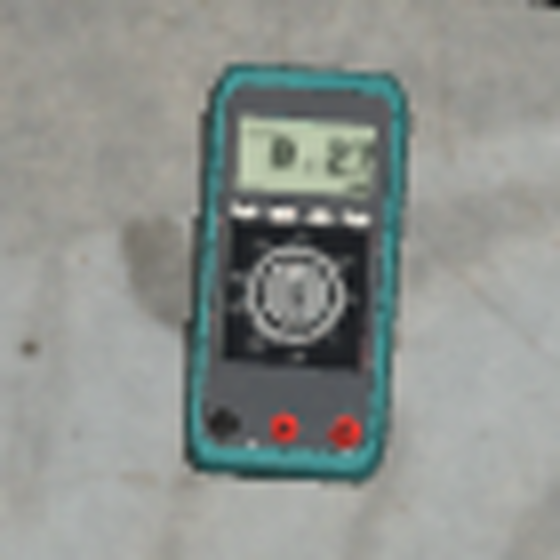

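```bash
cat > h.py <<'E'
import numpy as np
from scipy.spatial.transform import Rotation as R
from scipy.optimize import least_squares
def q2R(q): q=np.asarray(q); return R.from_quat([q[1],q[2],q[3],q[0]])
def proj(p,P):
    c=q2R(p['rotation']).inv().apply(np.atleast_2d(P)-p['origin']) if np.size(p['rotation'])==4 else (np.atleast_2d(P)-p['origin'])@p['rotation']
    return np.c_[p['fx']*c[:,0]/c[:,2]+p['cx'],p['fy']*c[:,1]/c[:,2]+p['cy']]
def pose(v,P):
    P=np.atleast_2d(P).astype(float);c,s=np.cos(v[2]),np.sin(v[2])
    return np.c_[v[0]+c*P[:,0]-s*P[:,1],v[1]+s*P[:,0]+c*P[:,1],P[:,2]]
def uv(a,x0,y0,s): a=np.array(a,float); return (a+.5)/s-.5+[x0,y0]
def fit(obs,v0):
    f=lambda v:np.concatenate([(proj(p,pose(v,np.array(M)/1000))-U).ravel() for p,M,U in obs])
    r=least_squares(f,v0,loss='soft_l1');return r.x,f(r.x).reshape(-1,2)
E
python3 - <<'E'
from h import *; from station import cams
import pickle
S=cams.get_image('side');T=cams.get_image('top')
pickle.dump({k:{a:b for a,b in p.items() if a!='image'} for k,p in(('S',S),('T',T))},open('cam.pkl','wb'))
np.set_printoptions(precision=4,suppress=True)
foot=[(-40,75,5),(-40,-75,5),(80,-75,5),(80,75,5)]
tf=uv([(88,165),(205,482),(448,405),(340,90)],315,135,8)
sf=uv([(152,525),(600,488)],190,125,10)
print('rest both',*fit([(T,foot,tf),(S,[(-40,75,0),(-40,-75,0)],sf)],[.54,-.13,-1.3]))
print('rest top',*fit([(T,foot,tf)],[.54,-.13,-1.3]))
tb=uv([(305,75),(400,335)],315,135,8)
sb=uv([(145,152),(500,130)],190,125,10)
print('board side',*fit([(S,[(44.3,60,97.5),(44.3,-60,97.5)],sb),(T,[(44.3,60,97.5),(44.3,-60,97.5)],tb)],[.54,-.13,-1.3]))
mt=uv([(310,68),(287,478),(296,293)],200,165,8)
print('meter',*fit([(T,[(89,0,30),(-89,0,30),(-12,0,42)],mt)],[.44,.25,0]))
E
```

```text
rest both [ 0.5573 -0.1381 -1.2374] [[-0.0408  0.1858]
 [-0.7507  0.357 ]
 [ 1.035  -0.219 ]
 [ 0.2659 -0.3348]
 [-0.2682  0.3037]
 [ 0.218   0.3662]]
rest top [ 0.5573 -0.1375 -1.2405] [[-0.1403  0.1178]
 [-0.975   0.3262]
 [ 0.8466 -0.1519]
 [ 0.2004 -0.3071]]
board side [ 0.562  -0.1323 -1.2377] [[-0.6506  0.457 ]
 [-0.4502  0.3377]
 [ 0.1665  0.1982]
 [ 0.2827  1.036 ]]
meter [ 0.4488  0.2324 -0.0239] [[-0.0038 -0.0309]
 [-0.0014 -0.1114]
 [ 0.0051  0.1432]]
```

```bash
cat > ov.py <<'E'
import sys,cv2
from h import *
import pickle
C=pickle.load(open('cam.pkl','rb'))
def board(dy=0,dn=0,du=0):
    u=np.array([.5,0,.866]);n=np.array([-.866,0,.5]);y=np.array([0,1,0]);c=np.array([17.5,0,61])+u*du+n*dn+y*dy
    E=[]
    g={}
    for a in(-1,1):
        for b in(-1,1):
            for d in(-1,1): g[a,b,d]=c+u*45*a+y*60*b+n*5*d
    k=list(g)
    return [(g[i],g[j]) for i in k for j in k if i<j and sum(p!=q for p,q in zip(i,j))==1]
def foot():
    p=[(-40,75),(-40,-75),(80,-75),(80,75)];E=[]
    for z in(0,5):E+=[((*p[i],z),(*p[(i+1)%4],z)) for i in range(4)]
    return E
def draw(img,cam,v,edges,box,s,col):
    x0,y0,w,h=box
    for a,b in edges:
        q=proj(cam,pose(v,np.array([a,b])/1000)); q=((q-[x0,y0]+.5)*s-.5)
        cv2.line(img,*[tuple(int(round(t)) for t in k) for k in q],col,1,cv2.LINE_AA)
def crop(f,box,s):
    i=f if not isinstance(f,str) else cv2.imread(f)
    x0,y0,w,h=box;return cv2.resize(i[y0:y0+h,x0:x0+w],None,fx=s,fy=s,interpolation=cv2.INTER_CUBIC)
E
python3 - <<'E'
from ov import *
bs,bt=(190,125,75,60),(315,135,70,70)
v=[.558,-.1375,-1.2385]
A=crop('pics/side0.png',bs,7);B=crop('pics/top0.png',bt,6)
for img,cam,b,s in((A,C['S'],bs,7),(B,C['T'],bt,6)):
    draw(img,cam,v,foot(),b,s,(0,0,255));draw(img,cam,v,board(),b,s,(0,255,255))
cv2.imwrite('pics/ovA.png',np.vstack([A]));cv2.imwrite('pics/ovB.png',B)
E
```

```text
(no output)
```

View pics/ovA.png

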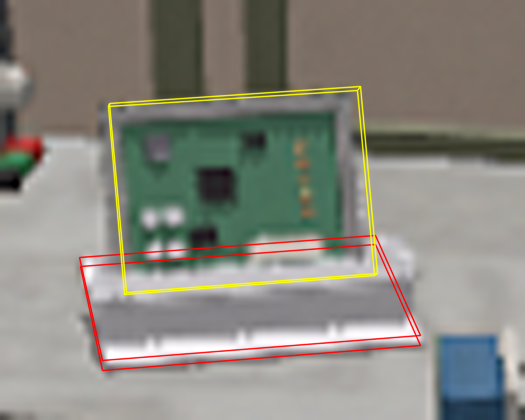

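View pics/ovB.png

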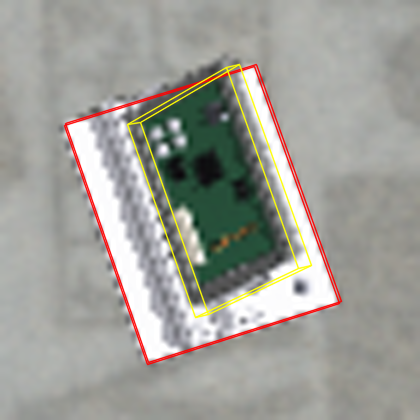

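```bash
python3 - <<'E'
from ov import *
bs,bt=(200,130,50,40),(330,135,40,55)
out=[]
for f,b in(('pics/side0.png',bs),('pics/top0.png',bt)):
    c=crop(f,b,12).astype(float)
    g=c[:,:,1]-np.maximum(c[:,:,2],c[:,:,0])
    m=(g>14).astype(np.uint8)
    m=cv2.morphologyEx(m,cv2.MORPH_CLOSE,np.ones((60,60)))
    n,l,st,_=cv2.connectedComponentsWithStats(m);k=1+np.argmax(st[1:,4]);cs,_=cv2.findContours((l==k).astype(np.uint8),0,2)
    h=cv2.convexHull(max(cs,key=cv2.contourArea));q=cv2.approxPolyN(h,4) if hasattr(cv2,'approxPolyN') else cv2.boxPoints(cv2.minAreaRect(h))
    q=q.reshape(-1,2);print(f,uv(q,b[0],b[1],12).round(2).tolist())
    im=c.astype(np.uint8).copy();cv2.polylines(im,[h],1,(0,0,255),1);cv2.polylines(im,[q.astype(int)],1,(0,255,255),1)
    cv2.imwrite('pics/g%d.png'%len(out),im);out.append(im)
E
```

```text
pics/side0.png [[238.88, 160.96], [208.71, 163.38], [206.88, 142.71], [236.96, 140.71]]
pics/top0.png [[360.54, 175.96], [347.88, 182.04], [338.12, 154.96], [350.38, 148.29]]
```

View pics/g0.png

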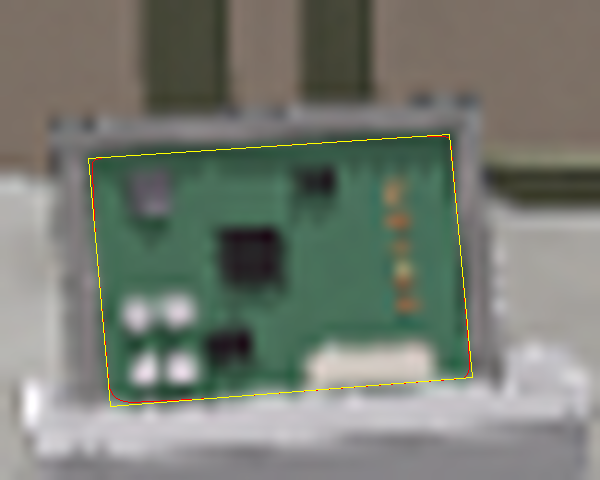

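View pics/g1.png

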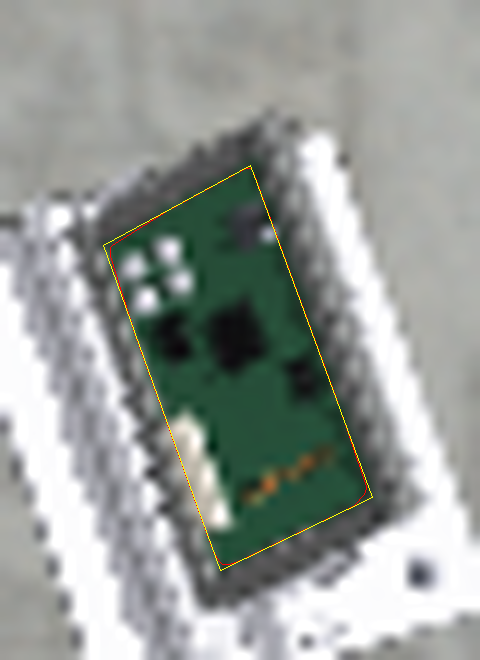

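```bash
python3 - <<'E'
from ov import *
np.set_printoptions(precision=4,suppress=True)
u=np.array([.5,0,.866]);n=np.array([-.866,0,.5]);y=np.array([0,1.,0])
S=np.array([[206.88,142.71],[236.96,140.71]]);T=np.array([[338.12,154.96],[350.38,148.29],[360.54,175.96],[347.88,182.04]])
def pts(dz,a,b,d):
    c=np.array([17.5,0,61+dz]);P=lambda i,j:c+u*a*i+y*b*j+n*d
    return [P(1,1),P(1,-1)],[P(-1,1),P(1,1),P(1,-1),P(-1,-1)]
for d in(2,4):
  for views in('ST','T','S'):
    def f(v):
        s,t=pts(v[3],v[4],v[5],d);o=[]
        if 'S' in views:o.append(proj(C['S'],pose(v,np.array(s)/1000))-S)
        if 'T' in views:o.append(proj(C['T'],pose(v,np.array(t)/1000))-T)
        return np.r_[np.concatenate(o).ravel(),(v[3])/3,(v[4]-37)/2,(v[5]-52)/2,(v[2]+1.238)/.02]
    r=least_squares(f,[.56,-.14,-1.24,0,37,52]);print(d,views,r.x,r.fun[:-4])
E
```

```text
2 ST [ 0.5625 -0.1335 -1.2379 -0.4216 35.2233 50.8688] [-0.4005 -0.1039 -0.0887 -0.1085 -0.2751  0.3225  0.3616 -0.4291  0.3046
  0.0957 -0.394   0.5388]
2 T [ 0.5629 -0.1334 -1.2374 -0.147  35.3927 51.0301] [-0.3343  0.1736  0.363  -0.6254  0.3553 -0.0113 -0.4082  0.4722]
2 S [ 0.5604 -0.1277 -1.2375 -0.1774 36.9317 51.2287] [-0.3184 -0.0131  0.3227 -0.0449]
4 ST [ 0.563  -0.1349 -1.2378 -0.8738 35.0895 50.8583] [-0.3828 -0.1986 -0.0688 -0.2034 -0.2732  0.302   0.3177 -0.4252  0.2642
  0.1006 -0.3872  0.5224]
4 T [ 0.5633 -0.1348 -1.2374 -0.1488 35.3831 51.0119] [-0.3378  0.1713  0.3639 -0.6304  0.3588 -0.0088 -0.4094  0.4768]
4 S [ 0.5604 -0.1269 -1.2375 -0.1875 36.9278 51.1857] [-0.3354 -0.0134  0.34   -0.0478]
```

```bash
cat >> h.py <<'E'
XR=np.array([np.cos(-1.238),np.sin(-1.238),0]);YR=np.array([-XR[1],XR[0],0]);Z=np.array([0,0,1.])
REST=np.array([.5575,-.138,0]);U=.5*XR+.866025*Z;N=-.866025*XR+.5*Z
def grot(sgn): # tool y=-U, tool x=sgn*N
    x=sgn*N;y=-U;return R.from_matrix(np.c_[x,y,np.cross(x,y)])
def rel(target,cur): return (target*cur.inv()).as_rotvec(degrees=True)
E
python3 - <<'E'
from h import *;from station import state
np.set_printoptions(precision=3,suppress=True)
s=state();c=q2R(s['eef_rot']);print(c.as_matrix())
for g in(1,-1):print(g,rel(grot(g),c))
print('U',U,'N',N,'XR',XR,'YR',YR)
E
```

```text
[[ 0.307 -0.     0.952]
 [-0.952 -0.     0.307]
 [ 0.    -1.    -0.   ]]
1 [ -14.663   43.904 -172.744]
-1 [28.457  9.502  1.175]
U [ 0.163 -0.473  0.866] N [-0.283  0.819  0.5  ] XR [ 0.327 -0.945  0.   ] YR [0.945 0.327 0.   ]
```

apply_moves:
  turn:
    - [3.6,1.2,0.1]
    - [3.6,1.2,0.1]
    - [3.6,1.2,0.1]
    - [3.6,1.2,0.1]
    - [3.6,1.2,0.1]
    - [3.6,1.2,0.1]
    - [3.6,1.2,0.1]
    - [3.6,1.2,0.1]
  xyz:
    - [0.025,0.026,0]
    - [0.025,0.026,0]
    - [0.025,0.026,0]
    - [0.025,0.026,0]
    - [0.025,0.026,0]
    - [0.025,0.026,0]
    - [0.025,0.026,0]
    - [0.025,0.026,0]
  gripper: [0,0,0,0,0,0,0,0]

```text
clock: 1.67
ee_pos: [0.4087, -0.4283, 0.2533]
eef_rot: [0.661, -0.443, 0.555, -0.242]
ft_force: [0.4, -0.3, -0.0]
finger_gap: 0.502
```

```bash
cat > st.py <<'E'
from h import *;from station import state
import sys
np.set_printoptions(precision=4,suppress=True)
def show(g=-1):
    s=state();c=q2R(s['eef_rot']);p=s['ee_pos'];d=p-REST
    print('t',round(s['clock'],2),'p',p,'q',s['qpos'],'F',s['ft_force'].round(1),'gap',round(s['finger_gap'],3))
    pr=np.array([d@XR,d@YR,d[2]])*1000
    # slope coords relative to seated centre
    e=np.array([pr[0]-17.5,pr[1],pr[2]-61])
    print('rest xyz mm',pr,'slope(u,y,n)',e[0]*.5+e[2]*.866,e[1],-e[0]*.866+e[2]*.5,'rotneed',rel(grot(g),c))
if __name__=='__main__':show(int(sys.argv[1]) if len(sys.argv)>1 else -1)
E
python3 st.py
```

```text
t 1.67 p [ 0.4087 -0.4283  0.2533] q [-0.9245  0.2295  1.3724  0.18    2.0583  0.3693] F [ 0.4 -0.3 -0. ] gap 0.502
rest xyz mm [ 225.7114 -235.4811  253.3396] slope(u,y,n) 270.67184643333553 -235.48111059235617 -84.14128144451581 rotneed [-1.0799 -0.9277  0.6309]
```

apply_moves:
  turn:
    - [-0.1,-0.1,0.1]
    - [-0.1,-0.1,0.1]
    - [-0.1,-0.1,0.1]
    - [-0.1,-0.1,0.1]
    - [-0.1,-0.1,0.1]
    - [-0.1,-0.1,0.1]
    - [-0.1,-0.1,0]
    - [-0.1,-0.1,0]
  xyz:
    - [0.023,0.025,-0.006]
    - [0.023,0.025,-0.007]
    - [0.023,0.025,-0.007]
    - [0.023,0.025,-0.007]
    - [0.023,0.025,-0.007]
    - [0.023,0.025,-0.007]
    - [0.023,0.025,-0.007]
    - [0.023,0.025,-0.007]
  gripper: [0,0,0,0,0,0,0,0]

```text
clock: 2.33
ee_pos: [0.6015, -0.2177, 0.1954]
eef_rot: [0.663, -0.447, 0.548, -0.244]
ft_force: [0.7, -0.6, -0.1]
finger_gap: 0.503
```

```bash
python3 st.py; python3 - <<'E'
from station import cams;import cv2
p=cams.get_image('side');cv2.imwrite('pics/s1.png',cv2.resize(p['image'][60:220,150:350],None,fx=4,fy=3.7))
p=cams.get_image('top');cv2.imwrite('pics/t1.png',cv2.resize(p['image'][100:260,280:480],None,fx=3.5,fy=3.5))
E
```

```text
t 2.33 p [ 0.6015 -0.2177  0.1954] q [-0.5285  0.2797  1.4047  0.3537  1.862   0.7432] F [ 0.7 -0.6 -0.1] gap 0.503
rest xyz mm [ 89.706   15.532  195.3828] slope(u,y,n) 152.4784692589048 15.532037479361646 4.660998947386297 rotneed [-0.5925 -0.2747  0.0622]
```

View pics/s1.png

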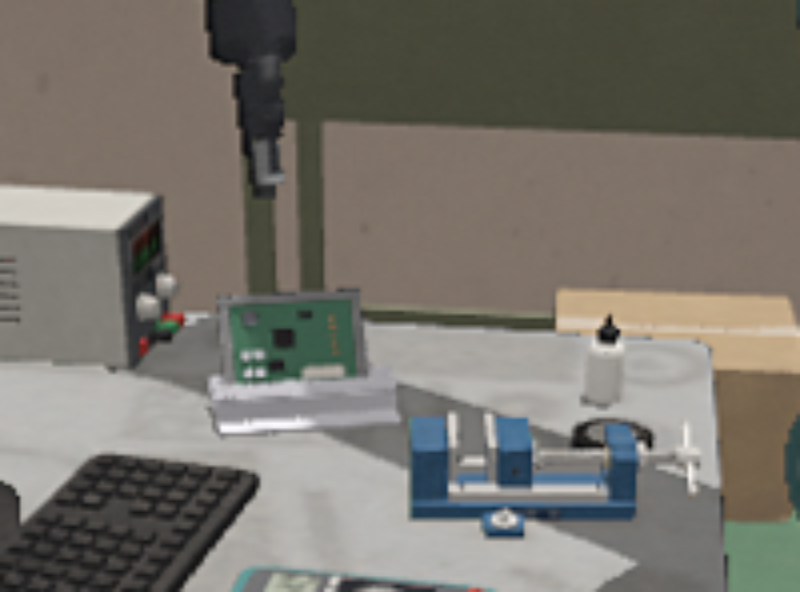

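View pics/t1.png

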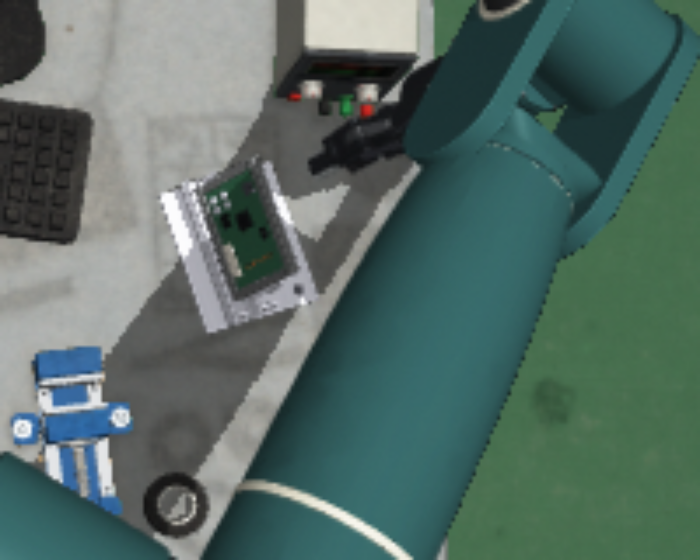

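apply_moves:
  turn:
    - [-0.2,-0.1,0]
    - [-0.2,-0.1,0]
    - [-0.2,-0.1,0]
    - [0,0,0]
    - [0,0,0]
  xyz:
    - [-0.0047,0.0058,-0.0145]
    - [-0.0047,0.0058,-0.0145]
    - [-0.0047,0.0058,-0.0145]
    - [-0.0047,0.0058,-0.0145]
    - [0,0,0]
  gripper: [0,0,0,0,0]

```text
clock: 2.85
ee_pos: [0.5833, -0.1913, 0.1346]
eef_rot: [0.663, -0.452, 0.544, -0.246]
ft_force: [-0.1, -0.6, -0.8]
finger_gap: 0.499
```

```bash
python3 st.py; cat > snap.py <<'E'
import sys
from ov import *
from station import cams
n=sys.argv[1]
bs,bt=(180,95,90,90),(310,125,80,80)
v=[.5575,-.138,-1.238]
S=cams.get_image('side')['image'];T=cams.get_image('top')['image']
cv2.imwrite(f'pics/raw_s{n}.png',S);cv2.imwrite(f'pics/raw_t{n}.png',T)
A=crop(S,bs,6);B=crop(T,bt,6)
if len(sys.argv)>2:
  dy=float(sys.argv[2])
  for img,cam,b in((A,C['S'],bs),(B,C['T'],bt)):
    draw(img,cam,v,foot(),b,6,(0,0,255));draw(img,cam,v,board(dy),b,6,(0,255,255))
B=cv2.copyMakeBorder(B,0,A.shape[0]-B.shape[0],0,0,cv2.BORDER_CONSTANT)
I=np.hstack([A,B]);cv2.imwrite(f'pics/snap{n}.png',cv2.resize(I,None,fx=.78,fy=.78))
E
python3 snap.py a
```

```text
t 2.85 p [ 0.5833 -0.1913  0.1346] q [-0.5059  0.2546  1.5337  0.3439  1.7489  0.7196] F [-0.1 -0.6 -0.8] gap 0.499
rest xyz mm [ 58.796    7.0007 134.6026] slope(u,y,n) 84.38782472168859 7.000650113711333 1.0390011814808844 rotneed [ 0.0464  0.0356 -0.3161]
```

View pics/snapa.png

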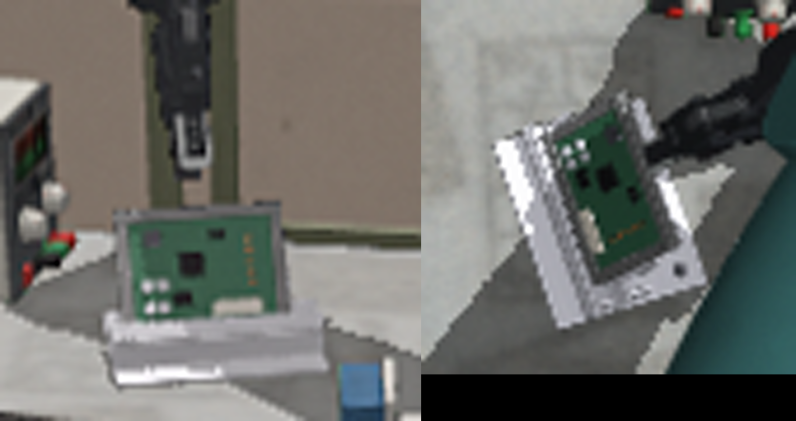

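apply_moves:
  turn:
    - [0,0,-0.1]
    - [0,0,-0.1]
    - [0,0,-0.1]
    - [0,0,0]
    - [0,0,0]
    - [0,0,0]
  xyz:
    - [-0.0026,0.0064,-0.0123]
    - [-0.0026,0.0064,-0.0123]
    - [-0.0026,0.0064,-0.0123]
    - [-0.0024,0.006,-0.0115]
    - [0,0,0]
    - [0,0,0]
  gripper: [0,0,0,0,0,0]

```text
clock: 3.45
ee_pos: [0.5743, -0.1662, 0.0867]
eef_rot: [0.663, -0.45, 0.543, -0.25]
ft_force: [1.1, -0.4, 0.6]
finger_gap: 0.501
```

```bash
python3 st.py; python3 snap.py b
```

```text
t 3.45 p [ 0.5743 -0.1662  0.0867] q [-0.4812  0.2503  1.6205  0.3521  1.6546  0.7183] F [ 1.1 -0.4  0.6] gap 0.501
rest xyz mm [32.0787  6.6355 86.6939] slope(u,y,n) 29.540266896469724 6.635536695220434 0.22174260397461154 rotneed [0.2192 0.372  0.1087]
```

View pics/snapb.png

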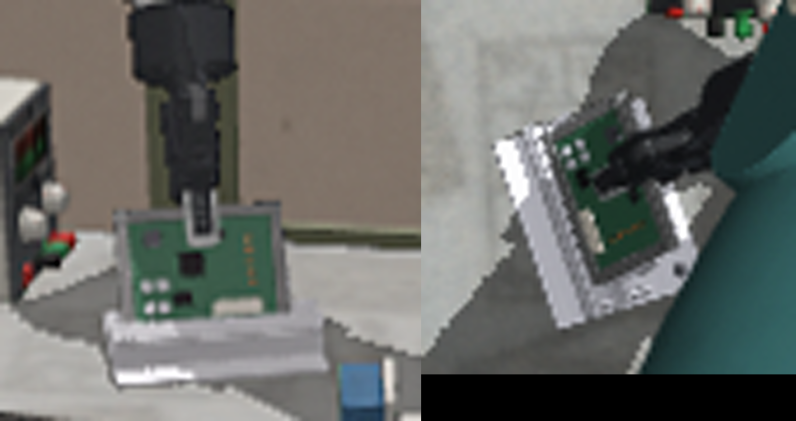

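apply_moves:
  turn:
    - [0,0,0]
    - [0,0,0]
    - [0,0,0]
    - [0,0,0]
    - [0,0,0]
    - [0,0,0]
    - [0,0,0]
  xyz:
    - [0,0,0]
    - [0,0,0]
    - [0,0,0]
    - [0,0,0]
    - [0,0,0]
    - [0,0,0]
    - [0,0,0]
  gripper: [-1,-1,-1,-1,-1,-1,-1]
  grip_force: 50

```text
clock: 4.13
ee_pos: [0.5748, -0.1662, 0.0895]
eef_rot: [0.664, -0.449, 0.543, -0.25]
ft_force: [-1.6, 2.2, -2.1]
finger_gap: 0.108
```

```bash
python3 st.py; python3 snap.py c
```

```text
t 4.13 p [ 0.5748 -0.1662  0.0895] q [-0.4815  0.2493  1.6172  0.3539  1.6597  0.7185] F [-1.6  2.2 -2.1] gap 0.108
rest xyz mm [32.2625  7.1422 89.5462] slope(u,y,n) 32.102254788493596 7.142216983574443 1.4887795863050943 rotneed [0.0934 0.4002 0.0717]
```

View pics/snapc.png

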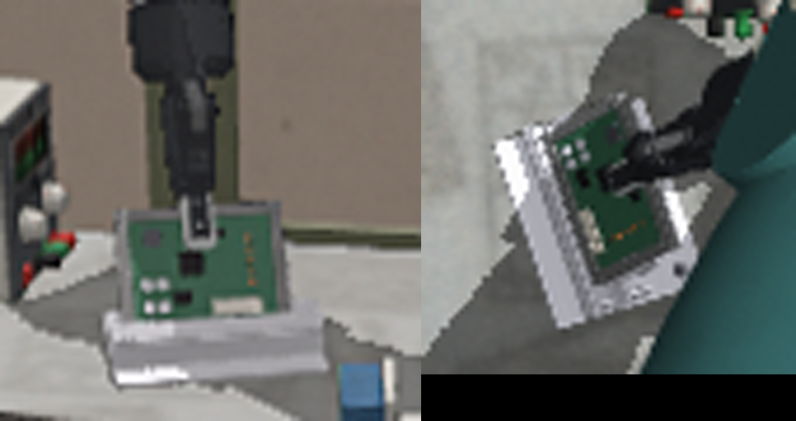

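apply_moves:
  turn:
    - [0,0,0]
    - [0,0,0]
    - [0,0,0]
    - [0,0,0]
    - [0,0,0]
    - [0,0,0]
    - [0,0,0]
    - [0,0,0]
  xyz:
    - [0.0016,-0.0047,0.0087]
    - [0.0021,-0.0061,0.0113]
    - [0.0021,-0.0061,0.0113]
    - [0.0021,-0.0061,0.0113]
    - [0.0021,-0.0061,0.0113]
    - [0.0021,-0.0061,0.0113]
    - [0.0021,-0.0061,0.0113]
    - [0,0,0]
  gripper: [-1,-1,-1,-1,-1,-1,-1,-1]

```text
clock: 4.9
ee_pos: [0.5911, -0.2136, 0.177]
eef_rot: [0.664, -0.45, 0.542, -0.252]
ft_force: [0.4, 0.2, -0.4]
finger_gap: 0.112
```

```bash
python3 st.py; python3 snap.py d
```

```text
t 4.9 p [ 0.5911 -0.2136  0.177 ] q [-0.5293  0.2544  1.4611  0.344   1.8122  0.7259] F [ 0.4  0.2 -0.4] gap 0.112
rest xyz mm [ 82.3897   7.0607 176.9883] slope(u,y,n) 132.8906952654946 7.060660897963433 1.799652273409876 rotneed [0.2838 0.6324 0.1397]
```

View pics/snapd.png

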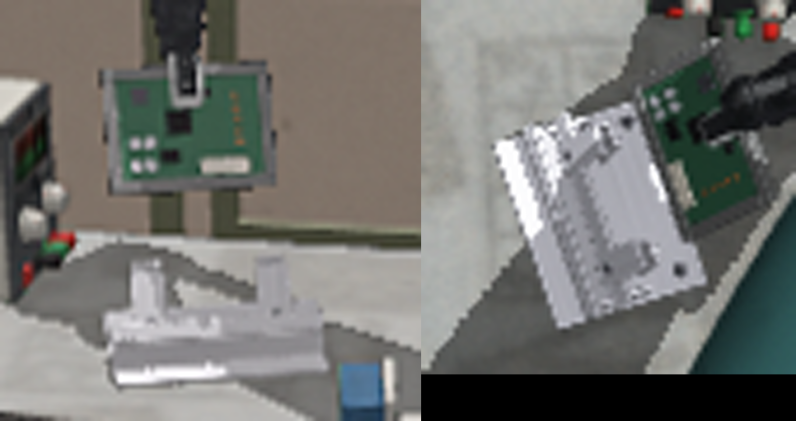

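apply_moves:
  turn:
    - [1.14,-3.31,6.06]
    - [1.14,-3.31,6.06]
    - [1.14,-3.31,6.06]
    - [1.14,-3.31,6.06]
    - [1.14,-3.31,6.06]
    - [1.14,-3.31,6.06]
    - [1.14,-3.31,6.06]
    - [1.14,-3.31,6.06]
  xyz:
    - [-0.002,-0.001,0]
    - [-0.002,-0.001,0]
    - [-0.002,-0.001,0]
    - [-0.002,-0.001,0]
    - [-0.002,-0.001,0]
    - [-0.002,-0.001,0]
    - [0,0,0]
    - [0,0,0]
  gripper: [-1,-1,-1,-1,-1,-1,-1,-1]

```text
clock: 5.67
ee_pos: [0.5755, -0.2157, 0.1676]
eef_rot: [0.844, -0.511, 0.162, -0.001]
ft_force: [0.0, -0.5, -1.4]
finger_gap: 0.106
```

```bash
python3 st.py 1
```

```text
t 5.67 p [ 0.5755 -0.2157  0.1676] q [-0.5442  0.2431  1.4935  0.3412  1.8131 -0.2912] F [ 0.  -0.5 -1.4] gap 0.106
rest xyz mm [ 79.3324  -8.3313 167.5965] slope(u,y,n) 123.22872277849275 -8.3313127204555 -0.24861849523856705 rotneed [ 19.8304 -58.4098 106.1434]
```

apply_moves:
  turn:
    - [1.14,-3.33,6.06]
    - [1.14,-3.33,6.06]
    - [1.14,-3.33,6.06]
    - [1.14,-3.33,6.06]
    - [1.14,-3.33,6.06]
    - [1.14,-3.33,6.06]
    - [1.14,-3.33,6.06]
    - [1.14,-3.33,6.06]
  xyz:
    - [0,0,0.002]
    - [0,0,0.002]
    - [0,0,0.002]
    - [0,0,0.002]
    - [0,0,0.002]
    - [0,0,0.002]
    - [0,0,0.002]
    - [0,0,0.002]
  gripper: [-1,-1,-1,-1,-1,-1,-1,-1]

```text
clock: 6.33
ee_pos: [0.5726, -0.2121, 0.1759]
eef_rot: [0.819, -0.447, -0.259, 0.25]
ft_force: [0.5, -0.8, -0.9]
finger_gap: 0.111
```

```bash
python3 st.py 1
```

```text
t 6.33 p [ 0.5726 -0.2121  0.1759] q [-0.5385  0.2357  1.4892  0.3356  1.8341 -1.2838] F [ 0.5 -0.8 -0.9] gap 0.111
rest xyz mm [ 74.9374  -9.9239 175.9173] slope(u,y,n) 128.237103432947 -9.923878333326138 7.717902263234329 rotneed [ 10.8676 -31.7509  56.221 ]
```

apply_moves:
  turn:
    - [1.17,-3.4,6.03]
    - [1.17,-3.4,6.03]
    - [1.17,-3.4,6.03]
    - [1.17,-3.4,6.03]
    - [1.17,-3.4,6.03]
    - [1.17,-3.4,6.03]
    - [1.17,-3.4,6.03]
    - [1.17,-3.4,6.03]
  xyz:
    - [0.001,-0.001,0.001]
    - [0.001,-0.001,0.001]
    - [0.001,-0.001,0.001]
    - [0.001,-0.001,0.001]
    - [0.001,-0.001,0.001]
    - [0.001,-0.001,0.001]
    - [0.001,-0.001,0.001]
    - [0.001,0,0.001]
  gripper: [-1,-1,-1,-1,-1,-1,-1,-1]

```text
clock: 7.0
ee_pos: [0.5784, -0.2156, 0.177]
eef_rot: [-0.594, 0.274, 0.62, -0.434]
ft_force: [-0.3, -0.1, -1.6]
finger_gap: 0.109
```

```bash
python3 st.py 1
```

```text
t 7.0 p [ 0.5784 -0.2156  0.177 ] q [-0.5376  0.2471  1.4728  0.3331  1.8348 -2.2821] F [-0.3 -0.1 -1.6] gap 0.109
rest xyz mm [ 80.2065  -5.5969 176.9519] slope(u,y,n) 131.76757959431623 -5.596858802965409 3.672106475954756 rotneed [ 1.3118 -4.5351  6.7173]
```

apply_moves:
  turn:
    - [0.66,-2.27,3.36]
    - [0.65,-2.26,3.36]
    - [0,0,0]
    - [0,0,0]
  xyz:
    - [0.002,0,0]
    - [0.002,0,0]
    - [0,0,0]
    - [0,0,0]
  gripper: [-1,-1,-1,-1]

```text
clock: 7.33
ee_pos: [0.5815, -0.214, 0.1736]
eef_rot: [-0.542, 0.242, 0.666, -0.452]
ft_force: [0.1, 0.6, -2.1]
finger_gap: 0.109
```

```bash
python3 st.py 1; python3 snap.py e
```

```text
t 7.33 p [ 0.5815 -0.214   0.1736] q [-0.5357  0.249   1.4757  0.3395  1.8224 -2.4354] F [ 0.1  0.6 -2.1] gap 0.109
rest xyz mm [ 79.6911  -2.1381 173.634 ] slope(u,y,n) 128.63654445322214 -2.1381135364801875 2.4595279758253312 rotneed [-0.2538  0.1244 -0.7017]
```

View pics/snape.png

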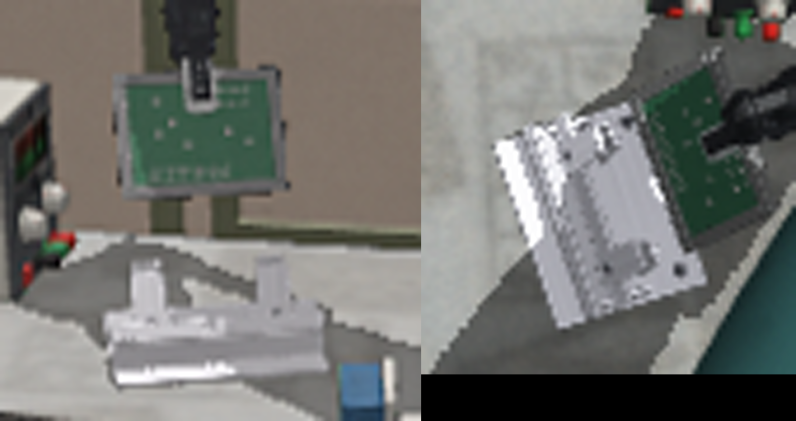

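```bash
cat > fitb.py <<'E'
# fit board pose: board-frame u,y,n offsets from seated + roll about n ; from green hull corners
import sys
from ov import *
np.set_printoptions(precision=3,suppress=True)
u=np.array([.5,0,.866]);n=np.array([-.866,0,.5]);y=np.array([0,1.,0]);c0=np.array([17.5,0,61])
V=[.5575,-.138,-1.238]
def green(f,b):
    c=crop(f,b,12).astype(float);g=c[:,:,1]-np.maximum(c[:,:,2],c[:,:,0])
    m=(g>12).astype(np.uint8);m=cv2.morphologyEx(m,cv2.MORPH_CLOSE,np.ones((60,60)));m=cv2.morphologyEx(m,cv2.MORPH_OPEN,np.ones((60,60)))
    k,l,st,_=cv2.connectedComponentsWithStats(m);k=1+np.argmax(st[1:,4]);cs,_=cv2.findContours((l==k).astype(np.uint8),0,2)
    h=cv2.convexHull(max(cs,key=cv2.contourArea));q=cv2.approxPolyN(h,4).reshape(-1,2)
    return uv(q,b[0],b[1],12)
def run(tag,du,bs,bt,vs='ST',n0=0):
    S=green(f'pics/raw_s{tag}.png',bs);T=green(f'pics/raw_t{tag}.png',bt)
    def P(v):
        ca,sa=np.cos(v[3]),np.sin(v[3]);uu=ca*u+sa*y;yy=ca*y-sa*u
        c=c0+u*v[0]+y*v[1]+n*v[2]
        return np.array([c+uu*35.5*i+yy*51*j+n*3 for i,j in((1,1),(1,-1),(-1,-1),(-1,1))])
    def f(v):
        o=[(v[2]-n0)/3]
        for k,cam,D in(('S',C['S'],S),('T',C['T'],T)):
            if k not in vs: continue
            q=proj(cam,pose(V,P(v)/1000))
            # match each predicted to nearest obs
            d=np.linalg.norm(q[:,None]-D[None],axis=2);o+=list((q-D[d.argmin(1)]).ravel())
        return np.array(o)
    r=least_squares(f,[du,0,n0,0]);print(tag,vs,'u,y,n,roll(deg)',r.x*[1,1,1,57.3],'rms px',np.sqrt((r.fun**2).mean()));return r
E
python3 - <<'E'
from fitb import *
import shutil
shutil.copy('pics/side0.png','pics/raw_s0.png');shutil.copy('pics/top0.png','pics/raw_t0.png')
run('0',0,(200,130,50,40),(330,135,40,55),'T')
for t,du in(('d',100),('e',97)):
  for vs in('S','T','ST'):run(t,du,(195,100,60,40),(350,130,45,55),vs,2)
E
```

```text
0 T u,y,n,roll(deg) [-2.239  8.213 -0.039 -5.034] rms px 1.720146454734316
d S u,y,n,roll(deg) [99.998  5.341  1.913  0.223] rms px 0.17890987109418785
d T u,y,n,roll(deg) [100.564   6.133   1.753   0.655] rms px 0.45597476135372417
d ST u,y,n,roll(deg) [100.213   5.752   1.572   0.407] rms px 0.3717161891157716
e S u,y,n,roll(deg) [95.313 -1.784  1.9   -0.556] rms px 0.1571223487754356
e T u,y,n,roll(deg) [96.16  -0.996  1.809 -0.18 ] rms px 0.42584506462693617
e ST u,y,n,roll(deg) [95.588 -1.362  1.474 -0.395] rms px 0.3488948546209711
```

```bash
python3 - <<'E'
from fitb import *
for yy in(-3,0,3):print(yy,proj(C['S'],pose(V,(c0+u*1-n*6+y*yy)/1000)),proj(C['T'],pose(V,(c0+u*1-n*6+y*yy)/1000)))
A=crop('pics/raw_se.png',(195,140,60,45),12);cv2.imwrite('pics/arm.png',A)
A=crop('pics/raw_te.png',(318,140,50,60),10);cv2.imwrite('pics/armt.png',A)
E
```

```text
-3 [[225.071 151.526]] [[352.609 167.267]]
0 [[224.183 151.588]] [[352.318 166.449]]
3 [[223.294 151.65 ]] [[352.027 165.633]]
```

View pics/arm.png

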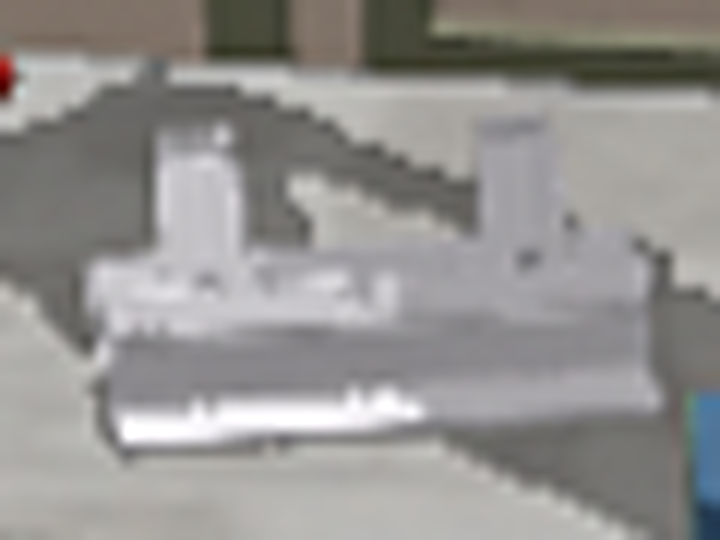

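View pics/armt.png

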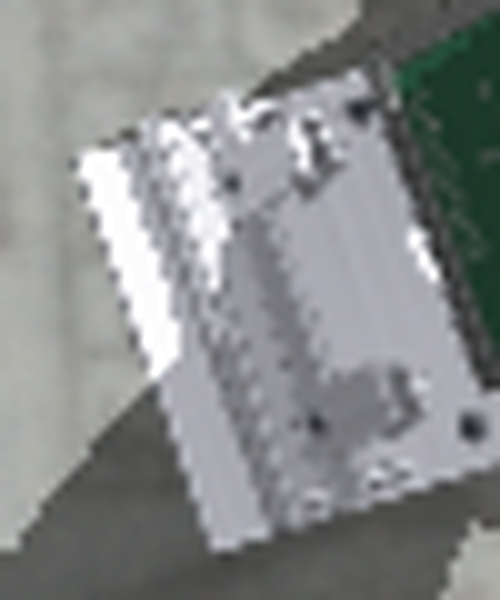

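apply_moves:
  turn:
    - [-0.1,0,-0.2]
    - [-0.1,0,-0.2]
    - [-0.1,0.1,-0.2]
    - [0,0,-0.1]
    - [0,0,0]
    - [0,0,0]
    - [0,0,0]
    - [0,0,0]
  xyz:
    - [-0.0018,0.0058,-0.0101]
    - [-0.0018,0.0058,-0.0101]
    - [-0.0018,0.0058,-0.0101]
    - [-0.0018,0.0058,-0.0101]
    - [-0.0018,0.0058,-0.0101]
    - [-0.0018,0.0058,-0.0101]
    - [-0.001,0.003,-0.005]
    - [0,0,0]
  gripper: [-1,-1,-1,-1,-1,-1,-1,-1]

```text
clock: 8.1
ee_pos: [0.5668, -0.1709, 0.099]
eef_rot: [-0.548, 0.248, 0.66, -0.45]
ft_force: [0.2, -0.2, -1.1]
finger_gap: 0.108
```

```bash
python3 st.py 1; python3 snap.py f;python3 - <<'E'
from fitb import *
for vs in('S','T'):run('f',20,(195,115,60,60),(325,130,55,60),vs,4)
E
```

```text
t 8.1 p [ 0.5668 -0.1709  0.099 ] q [-0.4919  0.2355  1.6181  0.3474  1.6837 -2.4186] F [ 0.2 -0.2 -1.1] gap 0.108
rest xyz mm [34.1034 -1.9225 98.9837] slope(u,y,n) 41.1955961909663 -1.9225053118622593 4.6132750893837144 rotneed [ 0.0699 -0.316   0.3257]
f S u,y,n,roll(deg) [ 7.692 -1.625  3.958 -0.079] rms px 0.12090108355182073
f T u,y,n,roll(deg) [ 9.324  0.654  3.844 -6.382] rms px 1.498435205730726
```

View pics/snapf.png

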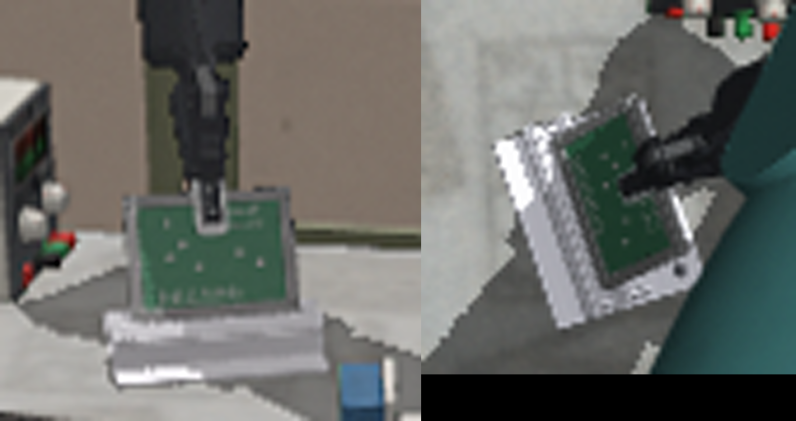

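apply_moves:
  turn:
    - [0,-0.1,0.1]
    - [0,-0.1,0.1]
    - [0,-0.1,0.1]
    - [0,0,0]
  xyz:
    - [0.0002,0.001,-0.0018]
    - [0.0002,0.001,-0.0018]
    - [0.0002,0.001,-0.0018]
    - [0,0,0]
  gripper: [-1,-1,-1,-1]

```text
clock: 8.53
ee_pos: [0.5691, -0.1695, 0.0963]
eef_rot: [-0.544, 0.249, 0.663, -0.45]
ft_force: [-0.1, 0.7, -0.9]
finger_gap: 0.105
```

```bash
python3 st.py 1
```

```text
t 8.53 p [ 0.5691 -0.1695  0.0963] q [-0.4888  0.2365  1.6204  0.3489  1.6724 -2.4254] F [-0.1  0.7 -0.9] gap 0.105
rest xyz mm [33.5831  0.6999 96.3177] slope(u,y,n) 38.62670560072222 0.6998786332158053 3.7308441183533567 rotneed [0.1892 0.2528 0.0483]
```

apply_moves:
  turn:
    - [0.1,0.1,0]
    - [0,0.1,0]
    - [0,0,0]
    - [0,0,0]
  xyz:
    - [-0.0007,0.0007,-0.0022]
    - [-0.0007,0.0007,-0.0022]
    - [-0.0006,0.0007,-0.0022]
    - [0,0,0]
  gripper: [-1,-1,-1,-1]

```text
clock: 8.87
ee_pos: [0.5674, -0.1676, 0.0898]
eef_rot: [-0.545, 0.249, 0.662, -0.45]
ft_force: [-1.1, 0.8, -1.7]
finger_gap: 0.108
```

```bash
python3 st.py 1
```

```text
t 8.87 p [ 0.5674 -0.1676  0.0898] q [-0.4876  0.2392  1.6291  0.3493  1.664  -2.427 ] F [-1.1  0.8 -1.7] gap 0.108
rest xyz mm [31.2072 -0.3343 89.8297] slope(u,y,n) 31.820084619942644 -0.33433263976869443 2.5444310071588543 rotneed [0.1016 0.1048 0.071 ]
```

apply_moves:
  turn:
    - [0,0,0]
    - [0,0,0]
    - [0,0,0]
  xyz:
    - [0,0,-0.0012]
    - [0,0,-0.0012]
    - [0,0,0]
  gripper: [-1,-1,-1]

```text
clock: 9.12
ee_pos: [0.5677, -0.1678, 0.0896]
eef_rot: [-0.544, 0.249, 0.663, -0.45]
ft_force: [-1.8, 1.7, -1.5]
finger_gap: 0.108
```

```bash
python3 st.py 1; python3 snap.py g 0;python3 - <<'E'
from fitb import *
run('g',0,(195,115,60,60),(325,130,55,60),'S',2)
E
```

```text
t 9.12 p [ 0.5677 -0.1678  0.0896] q [-0.4879  0.2399  1.6287  0.3499  1.6631 -2.4282] F [-1.8  1.7 -1.5] gap 0.108
rest xyz mm [31.5476 -0.0678 89.5705] slope(u,y,n) 31.765879575995278 -0.06776109676450129 2.1199943877406664 rotneed [0.0805 0.1743 0.0509]
g S u,y,n,roll(deg) [-0.928  0.525  1.876 -0.4  ] rms px 0.21674418381210792
```

View pics/snapg.png

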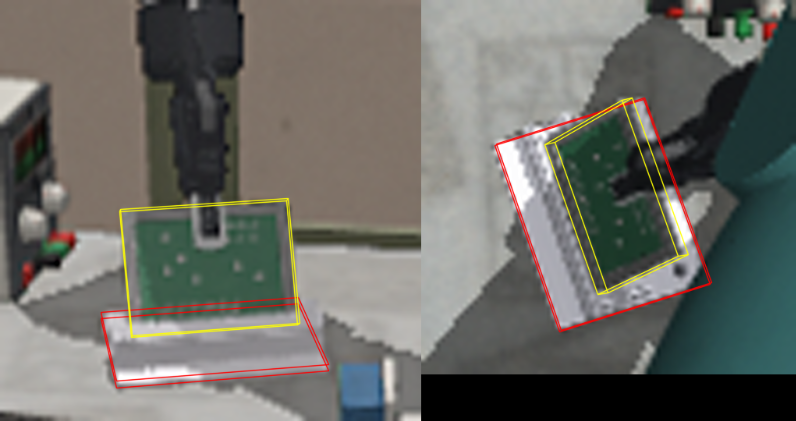

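apply_moves:
  turn:
    - [0,0,0]
    - [0,0,0]
    - [0,0,0]
  xyz:
    - [-0.0002,0,-0.003]
    - [-0.0002,0,-0.003]
    - [0,0,0]
  gripper: [-1,-1,-1]

```text
clock: 9.47
ee_pos: [0.5682, -0.1679, 0.0899]
eef_rot: [-0.543, 0.248, 0.664, -0.449]
ft_force: [-1.4, 1.8, -1.9]
finger_gap: 0.11
```

```bash
python3 st.py 1
```

```text
t 9.47 p [ 0.5682 -0.1679  0.0899] q [-0.4887  0.2399  1.6284  0.352   1.6627 -2.4317] F [-1.4  1.8 -1.9] gap 0.11
rest xyz mm [31.788   0.2907 89.8709] slope(u,y,n) 32.14622913974547 0.29065821213951615 2.062029721519165 rotneed [-0.0314  0.3593 -0.0317]
```

apply_moves:
  turn:
    - [0,0,0]
  xyz:
    - [0,0,-0.003]
  gripper: [-1]

```text
clock: 9.55
ee_pos: [0.5687, -0.1678, 0.0889]
eef_rot: [-0.543, 0.249, 0.665, -0.449]
ft_force: [-9.5, -0.8, 44.9]
finger_gap: 0.108
```

apply_moves:
  turn:
    - [0,0,0]
  xyz:
    - [0.0012,-0.0035,-0.003]
  gripper: [-1]

```text
clock: 9.63
ee_pos: [0.5693, -0.1694, 0.0885]
eef_rot: [-0.543, 0.246, 0.666, -0.448]
ft_force: [-27.5, 32.4, 36.6]
finger_gap: 0.104
```

```bash
python3 st.py 1
```

```text
t 9.63 p [ 0.5693 -0.1694  0.0885] q [-0.4913  0.2468  1.6239  0.3554  1.665  -2.4378] F [-27.5  32.4  36.6] gap 0.104
rest xyz mm [33.533   0.9334 88.4885] slope(u,y,n) 31.821571125514506 0.9333504817676784 -0.1403580889619409 rotneed [-0.385   0.3886 -0.1681]
```

apply_moves:
  turn:
    - [-0.2,0.2,-0.1]
    - [-0.2,0.2,-0.1]
    - [0,0,0]
  xyz:
    - [-0.001,-0.0008,0.003]
    - [-0.0015,0,0.001]
    - [0,0,0]
  gripper: [-1,-1,-1]

```text
clock: 9.88
ee_pos: [0.5665, -0.1688, 0.0922]
eef_rot: [-0.546, 0.246, 0.663, -0.45]
ft_force: [-0.7, -0.3, -0.5]
finger_gap: 0.107
```

```bash
python3 st.py 1
```

```text
t 9.88 p [ 0.5665 -0.1688  0.0922] q [-0.4903  0.2398  1.6255  0.35    1.6733 -2.4288] F [-0.7 -0.3 -0.5] gap 0.107
rest xyz mm [32.0177 -1.5952 92.1903] slope(u,y,n) 34.26964158875761 -1.5951836290885166 3.022854335978595 rotneed [-0.1535 -0.0952 -0.031 ]
```

apply_moves:
  turn:
    - [-0.1,-0.1,0]
    - [0,0,0]
    - [0,0,0]
  xyz:
    - [0.0008,-0.0007,-0.002]
    - [0.0004,-0.001,-0.0025]
    - [0,-0.0005,-0.0005]
  gripper: [-1,-1,-1]

```text
clock: 10.13
ee_pos: [0.5674, -0.169, 0.089]
eef_rot: [-0.546, 0.244, 0.664, -0.449]
ft_force: [-4.3, 5.5, 7.5]
finger_gap: 0.108
```

```bash
python3 st.py 1
```

```text
t 10.13 p [ 0.5674 -0.169   0.089 ] q [-0.4912  0.246   1.6247  0.3529  1.6707 -2.434 ] F [-4.3  5.5  7.5] gap 0.108
rest xyz mm [32.5485 -0.7449 88.9874] slope(u,y,n) 31.76138681618163 -0.7449171487398017 0.9616748948022309 rotneed [-0.4056 -0.0319 -0.1442]
```

apply_moves:
  turn:
    - [0,0,0]
    - [0,0,0]
    - [0,0,0]
    - [0,0,0]
  xyz:
    - [0,0,0]
    - [0,0,0]
    - [0,0,0]
    - [0,0,0]
  gripper: [-0.4,-0.2,0,0]

```text
clock: 10.47
ee_pos: [0.5676, -0.1693, 0.0876]
eef_rot: [-0.546, 0.245, 0.664, -0.449]
ft_force: [-0.1, -0.2, 0.4]
finger_gap: 0.499
```

```bash
python3 st.py 1; python3 snap.py h 0;python3 - <<'E'
from fitb import *
run('h',0,(195,125,60,50),(325,130,55,60),'S',0)
E
```

```text
t 10.47 p [ 0.5676 -0.1693  0.0876] q [-0.4913  0.2475  1.6251  0.3525  1.6682 -2.4347] F [-0.1 -0.2  0.4] gap 0.499
rest xyz mm [32.9291 -0.6581 87.5665] slope(u,y,n) 30.721133009475622 -0.6580801623098863 -0.07833794622994716 rotneed [-0.3694 -0.0146 -0.1259]
h S u,y,n,roll(deg) [-0.819 -0.824 -0.145 -0.587] rms px 0.252665975425629
```

View pics/snaph.png

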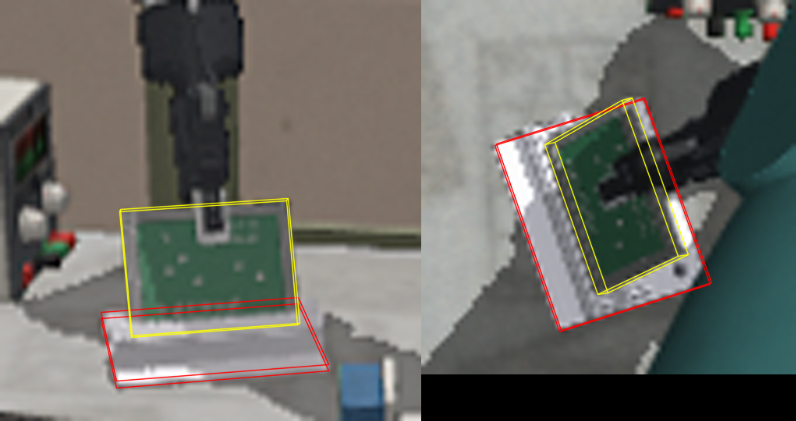

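apply_moves:
  turn:
    - [0,0,0]
    - [0,0,0]
    - [0,0,0]
    - [0,0,0]
    - [0,0,0]
    - [0,0,0]
    - [0,0,0]
    - [0,0,0]
  xyz:
    - [0.0016,-0.0047,0.0087]
    - [0.0016,-0.0047,0.0087]
    - [0.0021,-0.0061,0.0113]
    - [0.0026,-0.0076,0.0139]
    - [0.0033,-0.0095,0.0173]
    - [0.0033,-0.0095,0.0173]
    - [0.0033,-0.0095,0.0173]
    - [0,0,0.02]
  gripper: [0,0,0,0,0,0,0,0]

```text
clock: 11.23
ee_pos: [0.5856, -0.2262, 0.21]
eef_rot: [-0.547, 0.244, 0.663, -0.449]
ft_force: [0.7, 0.2, 0.1]
finger_gap: 0.502
```

```bash
python3 st.py 1; python3 snap.py i 0;python3 - <<'E'
from fitb import *
run('i',0,(195,125,60,50),(325,130,55,60),'S',0)
run('i',0,(195,125,60,50),(325,130,55,60),'T',0)
A=crop('pics/raw_si.png',(195,205,90,50),8);cv2.imwrite('pics/ms.png',A)
A=crop('pics/raw_ti.png',(215,165,50,65),9);cv2.imwrite('pics/mt.png',A)
E
```

```text
t 11.23 p [ 0.5856 -0.2262  0.21  ] q [-0.5486  0.25    1.4153  0.3442  1.8842 -2.4148] F [0.7 0.2 0.1] gap 0.502
rest xyz mm [ 92.5042  -2.2443 210.0115] slope(u,y,n) 166.54607370049231 -2.244252867337615 9.552113395673189 rotneed [-0.3783 -0.1676 -0.0899]
i S u,y,n,roll(deg) [-1.039 -0.941 -0.123 -0.289] rms px 0.20096482480519992
i T u,y,n,roll(deg) [-2.165  1.016 -0.193 -1.054] rms px 0.35611761233400446
```

View pics/snapi.png

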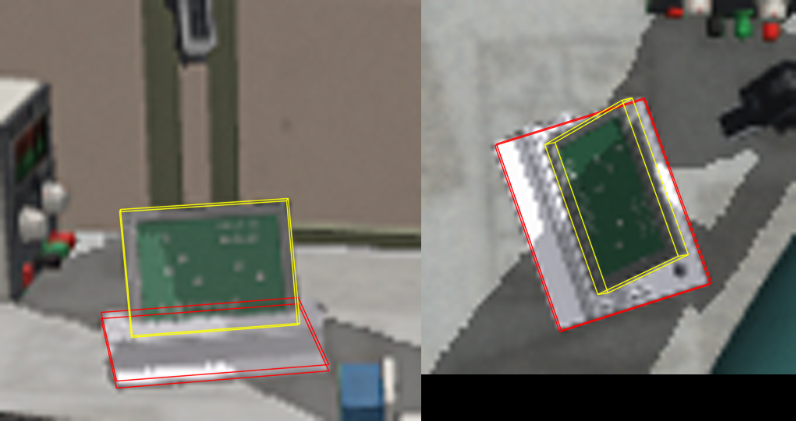

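View pics/ms.png

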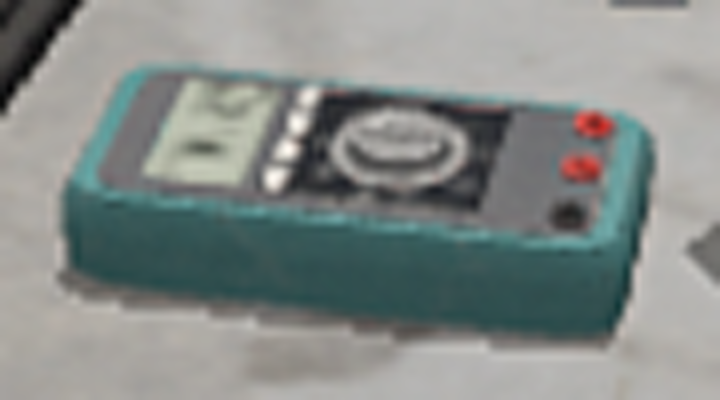

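View pics/mt.png

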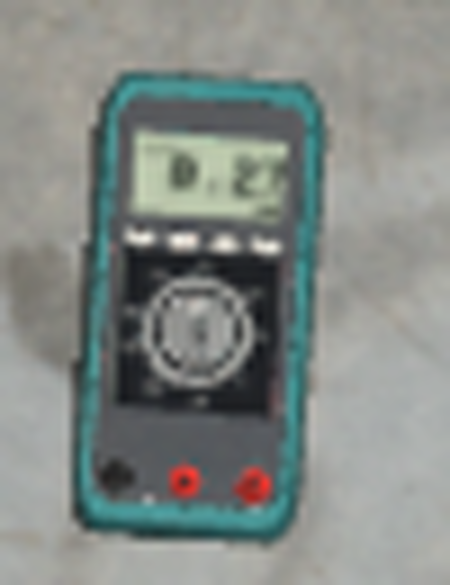

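```bash
python3 - <<'E'
from ov import *
np.set_printoptions(precision=4,suppress=True)
def ray(cam,uvp,z):
    d=q2R(cam['rotation']).apply([(uvp[0]-cam['cx'])/cam['fx'],(uvp[1]-cam['cy'])/cam['fy'],1]) if np.size(cam['rotation'])==4 else None
    o=np.array(cam['origin']);return o+d*(z-o[2])/d[2]
print('side ring z35',ray(C['S'],uv((399,148),195,205,8),.035),'knob z42',ray(C['S'],uv((403,137),195,205,8),.042))
print('top ring',ray(C['T'],uv((199,330),215,165,9),.035),ray(C['T'],uv((198,328),215,165,9),.042))
t=lambda a,z=.034:ray(C['T'],uv(a,215,165,9),z); s=lambda a,z=.034:ray(C['S'],uv(a,195,205,8),z)
# keys line gives yaw
print('top keys',t((138,237),.038),t((265,247),.038))
print('side keys',s((308,97),.038),s((272,180),.038))
from station import cams
for n in('side','top'):
    p=cams.get_image(n)
    for k in('multimeter_dial','multimeter'):
        print(n,k,[(x['at'],round(x['confidence'],2)) for x in cams.spot_in(p,k)])
E
```

```text
side ring z35 [0.4367 0.2323 0.035 ] knob z42 [0.4347 0.2368 0.042 ]
top ring [0.4383 0.2326 0.035 ] [0.438  0.2328 0.042 ]
top keys [0.473  0.2568 0.038 ] [0.4704 0.2084 0.038 ]
side keys [0.4693 0.2114 0.038 ] [0.4717 0.2608 0.038 ]
side multimeter_dial [([0.4357, 0.2408, 0.0463], 0.48)]
side multimeter [([0.5641, -0.1529, 0.0627], 0.42), ([0.5544, -0.1166, 0.0125], 0.2)]
top multimeter_dial []
top multimeter [([0.446, 0.2323, 0.0356], 0.87)]
```

```bash
cat >> st.py <<'E'
E
cat > dl.py <<'E'
from h import *;from station import state
import sys
np.set_printoptions(precision=4,suppress=True)
a=np.radians(float(sys.argv[1]));x=np.array([np.cos(a),np.sin(a),0]);y=-Z
G=R.from_matrix(np.c_[x,y,np.cross(x,y)])
s=state();c=q2R(s['eef_rot']);tx=c.as_matrix()[:,0]
print('t',round(s['clock'],2),'p',s['ee_pos'],'to dial',np.array([.437,.233,.0555])-s['ee_pos'],'need',rel(G,c),'jaw',np.degrees(np.arctan2(tx[1],tx[0])),'ty',c.as_matrix()[:,1],'q',s['qpos'],'F',s['ft_force'].round(1),'Tq',s['wrist_torque'].round(2),'gap',s['finger_gap'])
E
python3 dl.py 128
```

```text
t 11.63 p [ 0.5851 -0.2241  0.2078] to dial [-0.1481  0.4571 -0.1523] need [-26.8564 -14.7353  18.3455] jaw 109.18315897422958 ty [-0.1682  0.4788 -0.8616] q [-0.5464  0.2492  1.4202  0.3447  1.8815 -2.4148] F [ 0.1  0.2 -0.1] Tq [-0.23 -0.03 -0.01] gap 0.5005456943702978
```

apply_moves:
  turn:
    - [-1.7,-0.9,1.1]
    - [-1.7,-0.9,1.1]
    - [-1.7,-0.9,1.1]
    - [-1.7,-0.9,1.1]
    - [-1.7,-0.9,1.1]
    - [-1.7,-0.9,1.1]
    - [-1.7,-0.9,1.1]
    - [-1.7,-0.9,1.1]
  xyz:
    - [-0.005,0.015,0.015]
    - [-0.009,0.028,0.01]
    - [-0.009,0.028,0.005]
    - [-0.009,0.028,0.002]
    - [-0.009,0.028,0.002]
    - [-0.009,0.028,0.002]
    - [-0.009,0.028,0.002]
    - [-0.009,0.028,0.002]
  gripper: [0,0,0,0,0,0,0,0]

```text
clock: 12.3
ee_pos: [0.5125, -0.0099, 0.2414]
eef_rot: [-0.437, 0.283, 0.653, -0.55]
ft_force: [0.1, 0.4, 0.5]
finger_gap: 0.502
```

```bash
python3 dl.py 128
```

```text
t 12.3 p [ 0.5125 -0.0099  0.2414] to dial [-0.0755  0.2429 -0.1859] need [-13.0031  -7.5934   9.7449] jaw 118.29843244269986 ty [-0.1112  0.2344 -0.9657] q [-0.1809 -0.1579  1.7407  0.2143  1.7113 -2.23  ] F [0.1 0.4 0.5] Tq [-0.12 -0.09  0.03] gap 0.5019655782363113
```

apply_moves:
  turn:
    - [-1.6,-0.9,1.2]
    - [-1.6,-0.9,1.2]
    - [-1.6,-0.9,1.2]
    - [-1.6,-0.9,1.2]
    - [-1.6,-0.9,1.2]
    - [-1.6,-0.9,1.2]
    - [-1.6,-0.9,1.2]
    - [-1.6,-0.9,1.2]
  xyz:
    - [-0.009,0.03,-0.005]
    - [-0.009,0.03,-0.01]
    - [-0.009,0.03,-0.012]
    - [-0.009,0.03,-0.012]
    - [-0.009,0.03,-0.012]
    - [-0.009,0.03,-0.012]
    - [-0.009,0.03,-0.012]
    - [-0.008,0.026,-0.012]
  gripper: [0,0,0,0,0,0,0,0]

```text
clock: 12.97
ee_pos: [0.4346, 0.2366, 0.1527]
eef_rot: [0.305, -0.311, -0.636, 0.637]
ft_force: [0.6, 0.4, 0.1]
finger_gap: 0.499
```

apply_moves:
  turn:
    - [0,0,0]
  xyz:
    - [0,0,0]
  gripper: [0]

```text
clock: 13.05
ee_pos: [0.4319, 0.2401, 0.1499]
eef_rot: [0.304, -0.309, -0.636, 0.639]
ft_force: [0.3, -0.2, 0.2]
finger_gap: 0.499
```

```bash
python3 dl.py 128
```

```text
t 13.05 p [0.4319 0.2401 0.1499] to dial [ 0.0051 -0.0071 -0.0944] need [ 0.4226  0.2415 -0.6982] jaw 128.6984867517211 ty [ 0.0043 -0.0073 -1.    ] q [ 0.4604 -0.2428  1.947  -0.0086  1.4368 -1.7847] F [ 0.3 -0.2  0.2] Tq [ 0.01 -0.03  0.05] gap 0.49863679673729056
```

apply_moves:
  turn:
    - [0.2,0.1,-0.3]
    - [0.2,0.1,-0.3]
    - [0,0,0]
    - [0,0,0]
    - [0,0,0]
    - [0,0,0]
  xyz:
    - [0.0013,-0.0018,-0.015]
    - [0.0013,-0.0018,-0.015]
    - [0.0013,-0.0018,-0.015]
    - [0.0012,-0.0018,-0.012]
    - [0,0,-0.005]
    - [0,0,0]
  gripper: [0,0,0,0,0,0]

```text
clock: 13.55
ee_pos: [0.4345, 0.2343, 0.0837]
eef_rot: [0.308, -0.307, -0.636, 0.638]
ft_force: [0.2, -0.2, -0.8]
finger_gap: 0.498
```

```bash
python3 dl.py 128; python3 snap.py j; python3 - <<'E'
from ov import *
A=crop('pics/raw_sj.png',(195,185,90,75),7);B=crop('pics/raw_tj.png',(200,160,75,75),7)
cv2.imwrite('pics/mj.png',cv2.resize(np.hstack([A,B]),None,fx=.69,fy=.69))
E
```

```text
t 13.55 p [0.4345 0.2343 0.0837] to dial [ 0.0025 -0.0013 -0.0282] need [ 0.0699 -0.1451 -0.4558] jaw 128.45580181873515 ty [-0.0025 -0.0012 -1.    ] q [ 0.4429 -0.1884  2.0134 -0.      1.3194 -1.7991] F [ 0.2 -0.2 -0.8] Tq [-0.02  0.01 -0.04] gap 0.49800744015955545
```

View pics/mj.png

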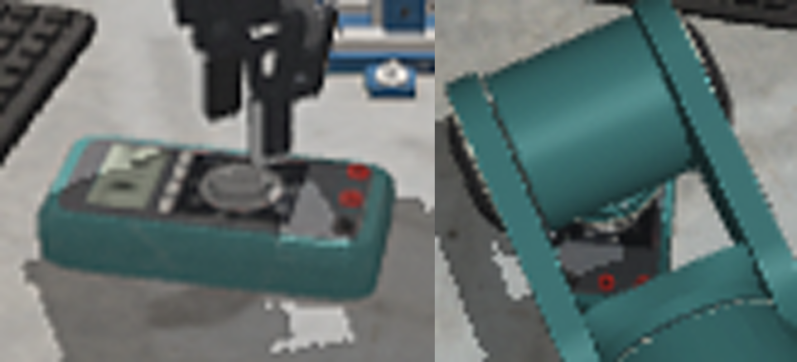

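apply_moves:
  turn:
    - [0,0,-0.2]
    - [0,-0.1,-0.2]
    - [0,0,0]
    - [0,0,0]
  xyz:
    - [0.0013,-0.0007,-0.01]
    - [0.0012,-0.0006,-0.01]
    - [0,0,-0.008]
    - [0,0,0]
  gripper: [0,0,0,0]

```text
clock: 13.98
ee_pos: [0.4389, 0.2335, 0.0568]
eef_rot: [-0.309, 0.311, 0.637, -0.634]
ft_force: [-0.1, -0.0, -0.3]
finger_gap: 0.502
```

```bash
python3 dl.py 128
```

```text
t 13.98 p [0.4389 0.2335 0.0568] to dial [-0.0019 -0.0005 -0.0013] need [-0.065   0.2522  0.0137] jaw 127.98609359379287 ty [ 0.0044  0.0011 -1.    ] q [ 0.4381 -0.1568  2.0331 -0.0009  1.2609 -1.7954] F [-0.1 -0.  -0.3] Tq [-0.01  0.01  0.04] gap 0.502051842233276
```

apply_moves:
  turn:
    - [0,0.2,0]
    - [0,0,0]
    - [0,0,0]
    - [0,0,0]
  xyz:
    - [-0.001,0,-0.001]
    - [0,0,0]
    - [0,0,0]
    - [0,0,0]
  gripper: [-0.2,-0.5,-1,-1]
  grip_force: 30

```text
clock: 14.32
ee_pos: [0.4373, 0.2337, 0.0554]
eef_rot: [-0.311, 0.309, 0.636, -0.635]
ft_force: [0.7, -0.5, -3.1]
finger_gap: 0.332
```

```bash
python3 dl.py 128; python3 snap.py k; python3 - <<'E'
from ov import *
A=crop('pics/raw_sk.png',(195,185,90,75),7)
cv2.imwrite('pics/mk.png',A)
E
```

```text
t 14.32 p [0.4373 0.2337 0.0554] to dial [-0.0003 -0.0007  0.0001] need [-0.0705 -0.0767  0.0131] jaw 127.98690810624026 ty [-0.0013  0.0012 -1.    ] q [ 0.4385 -0.1551  2.0341  0.0018  1.2633 -1.7958] F [ 0.7 -0.5 -3.1] Tq [-0.1  -0.14 -0.05] gap 0.3317699094356941
```

View pics/mk.png

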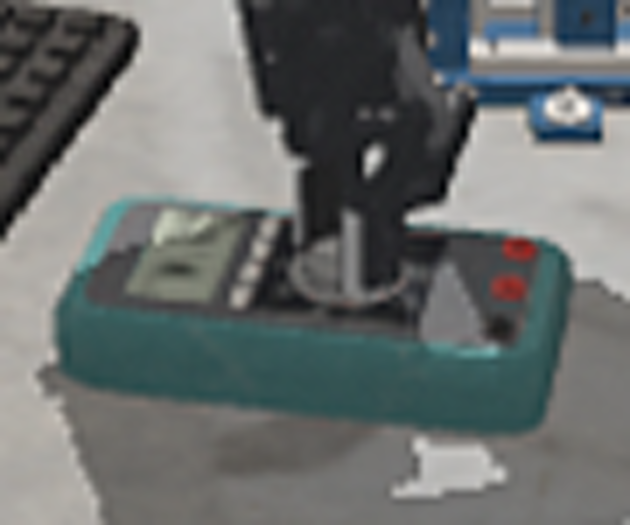

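apply_moves:
  turn:
    - [0,0,0]
    - [0,0,-5]
    - [0,0,-7]
    - [0,0,-7]
    - [0,0,-7]
    - [0,0,0]
  xyz:
    - [0,0,0]
    - [0,0,0]
    - [0,0,0]
    - [0,0,0]
    - [0,0,0]
    - [0,0,0]
  gripper: [-1,-1,-1,-1,-1,-1]

```text
clock: 14.92
ee_pos: [0.4374, 0.2335, 0.0554]
eef_rot: [-0.45, 0.449, 0.546, -0.545]
ft_force: [0.0, 0.3, -1.6]
finger_gap: 0.327
```

```bash
python3 dl.py 48
```

```text
t 14.92 p [0.4374 0.2335 0.0554] to dial [-0.0004 -0.0005  0.0001] need [ -0.072    0.0275 -53.0378] jaw 101.0378209391894 ty [-0.0001  0.0013 -1.    ] q [ 0.4383 -0.1559  2.0348  0.0013  1.2623 -1.3256] F [ 0.   0.3 -1.6] Tq [ 0.09 -0.01 -0.07] gap 0.32741594775782706
```

apply_moves:
  turn:
    - [0,0,-7]
    - [0,0,-7]
    - [0,0,-7]
    - [0,0,-7]
    - [0,0,-7]
    - [0,0,-7]
    - [0,0,-7]
    - [0,0,0]
  xyz:
    - [0,0,0]
    - [0,0,0]
    - [0,0,0]
    - [0,0,0]
    - [0,0,0]
    - [0,0,0]
    - [0,0,0]
    - [0,0,0]
  gripper: [-1,-1,-1,-1,-1,-1,-1,-1]

```text
clock: 15.58
ee_pos: [0.4373, 0.2332, 0.0554]
eef_rot: [-0.635, 0.635, 0.311, -0.31]
ft_force: [-0.5, -0.0, -1.9]
finger_gap: 0.335
```

```bash
python3 dl.py 48
```

```text
t 15.58 p [0.4373 0.2332 0.0554] to dial [-0.0003 -0.0002  0.0001] need [-0.0108  0.044  -4.0574] jaw 52.05743867686234 ty [ 0.0008  0.0002 -1.    ] q [ 0.4386 -0.1566  2.0354 -0.0001  1.262  -0.47  ] F [-0.5 -0.  -1.9] Tq [ 0.07 -0.13  0.01] gap 0.33545953319748767
```

apply_moves:
  turn:
    - [0,0,-4]
    - [0,0,0]
    - [0,0,0]
    - [0,0,0]
    - [0,0,0]
  xyz:
    - [0,0,0]
    - [0,0,0]
    - [0,0,0]
    - [0,0,0]
    - [0,0,0]
  gripper: [-1,-1,-0.1,-0.1,-0.1]

```text
clock: 16.0
ee_pos: [0.4375, 0.2334, 0.0557]
eef_rot: [-0.642, 0.642, 0.298, -0.297]
ft_force: [0.4, -0.6, 0.4]
finger_gap: 0.446
```

apply_moves:
  turn:
    - [0,0,0]
    - [0,0,0]
    - [0,0,0]
    - [0,0,0]
    - [0,0,0]
    - [0,0,0]
    - [0,0,0]
    - [0,0,0]
  xyz:
    - [0,0,0.01]
    - [0,0,0.015]
    - [0,0,0.025]
    - [0,0,0.03]
    - [0,0,0.03]
    - [-0.02,-0.02,0.02]
    - [-0.02,-0.03,0.01]
    - [-0.02,-0.03,0.01]
  gripper: [-0.1,-0.1,-0.1,-0.1,-0.1,-0.1,-0.1,-0.1]

```text
clock: 16.67
ee_pos: [0.3751, 0.1536, 0.2147]
eef_rot: [0.639, -0.638, -0.303, 0.305]
ft_force: [0.3, -0.5, -0.0]
finger_gap: 0.452
```

```bash
python3 dl.py 48; python3 snap.py l 0; python3 - <<'E'
from ov import *
A=crop('pics/raw_sl.png',(225,205,45,45),9);B=crop('pics/raw_tl.png',(215,165,50,65),7)
cv2.imwrite('pics/ml.png',A);cv2.imwrite('pics/ml2.png',B)
E
```

```text
t 16.67 p [0.3751 0.1536 0.2147] to dial [ 0.0619  0.0794 -0.1592] need [ 0.0312 -0.128  -2.8782] jaw 50.87828544443389 ty [-0.0022 -0.0006 -1.    ] q [ 0.3257 -0.4937  2.0252  0.0001  1.6124 -0.5623] F [ 0.3 -0.5 -0. ] Tq [0.01 0.   0.01] gap 0.4515362800894601
```

View pics/ml.png

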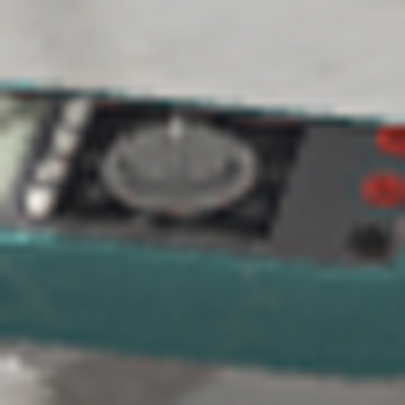

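View pics/ml2.png

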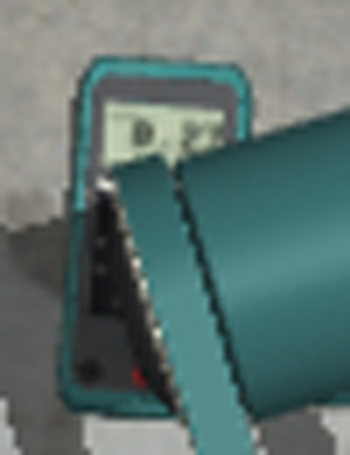

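View pics/snapl.png

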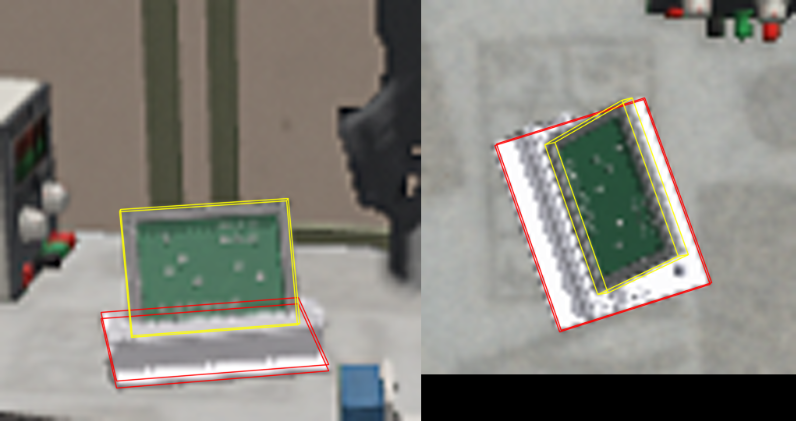

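```bash
python3 - <<'E'
from ov import *
for a in(40,80,120):
    t=-.04-np.radians(a)
    for r in(.012,.015):
        q=proj(C['S'],[[.437+r*np.cos(t),.233+r*np.sin(t),.042]])[0];print(a,r,(q-[225,205]+.5)*9-.5)
from fitb import *
run('l',0,(195,125,60,50),(325,130,55,60),'S',0);run('l',0,(195,125,60,50),(325,130,55,60),'T',0)
from station import cams
for n in('side','top'):
    p=cams.get_image(n);cv2.imwrite(f'pics/full_{n}.png',p['image'])
    for k in('dropper_bottle','screwdriver_red'):print(n,k,[(x['at'],round(x['confidence'],2)) for x in cams.spot_in(p,k)][:1])
E
```

```text
40 0.012 [150.37498735 128.63278699]
40 0.015 [143.68893328 124.24187111]
80 0.012 [178.12016859 123.53534695]
80 0.015 [178.30208539 117.89900878]
120 0.012 [205.52524015 129.03910858]
120 0.015 [212.49264192 124.74838215]
l S u,y,n,roll(deg) [-0.975 -0.938 -0.084 -0.256] rms px 0.1799643427579622
l T u,y,n,roll(deg) [-2.603  0.501 -0.102 -1.726] rms px 0.20738359658221567
side dropper_bottle [([0.3076, -0.1905, 0.0397], 0.75)]
side screwdriver_red [([0.3917, 0.5263, 0.0167], 0.55)]
top dropper_bottle [([0.3106, -0.1982, 0.0524], 0.42)]
top screwdriver_red [([0.3893, 0.51, 0.0218], 0.56)]
```

View pics/full_side.png

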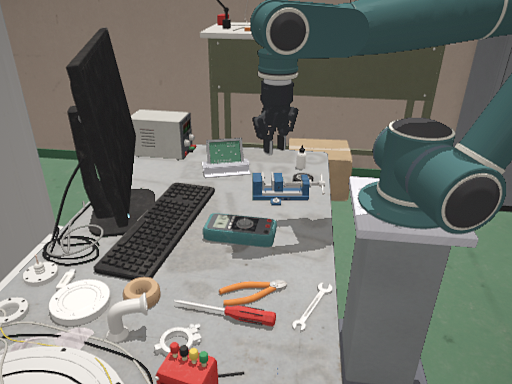

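```bash
python3 - <<'E'
from fitb import *
for b in((330,135,40,55),(325,130,55,60)):
  try: run('0',-1,(195,125,60,50),b,'T',0)
  except Exception as e: print(e)
run('0',-1,(195,125,60,50),b,'S',0)
for t in '0l': print(green(f'pics/raw_t{t}.png',(325,130,55,60)))
E
```

```text
0 T u,y,n,roll(deg) [-2.239  8.213 -0.039 -5.034] rms px 1.7201464547286234
0 T u,y,n,roll(deg) [-2.239  8.213 -0.039 -5.034] rms px 1.7201464547286234
0 S u,y,n,roll(deg) [-1.108  5.077 -0.102  3.507] rms px 1.082494261242553
[[351.542 150.792]
 [360.792 176.292]
 [348.292 181.625]
 [336.042 150.792]]
[[361.125 177.958]
 [347.958 183.875]
 [338.458 156.375]
 [351.958 149.958]]
```

```bash
python3 - <<'E'
from ov import *
b=(322,135,50,65)
cv2.imwrite('pics/cmp.png',np.hstack([crop('pics/raw_t0.png',b,8),crop('pics/raw_tl.png',b,8)]))
b=(195,128,60,45)
cv2.imwrite('pics/cmps.png',np.vstack([crop('pics/raw_s0.png',b,6.5),crop('pics/raw_sl.png',b,6.5)]))
E
```

```text
(no output)
```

View pics/cmp.png

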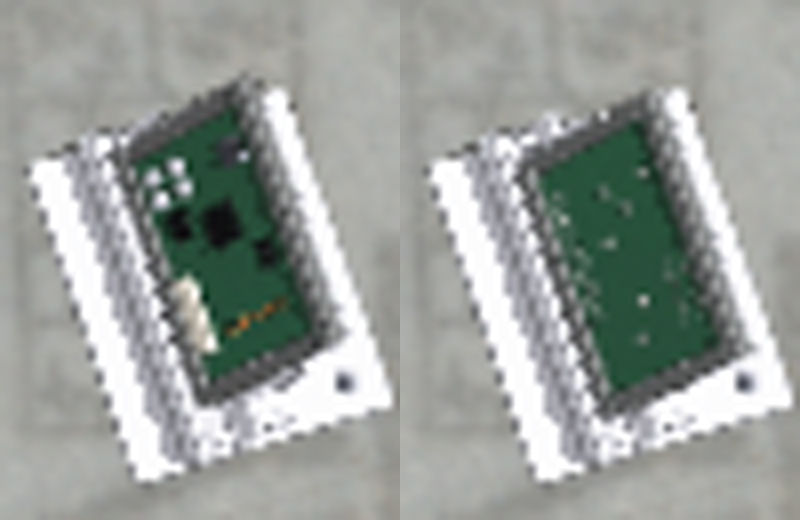

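View pics/cmps.png

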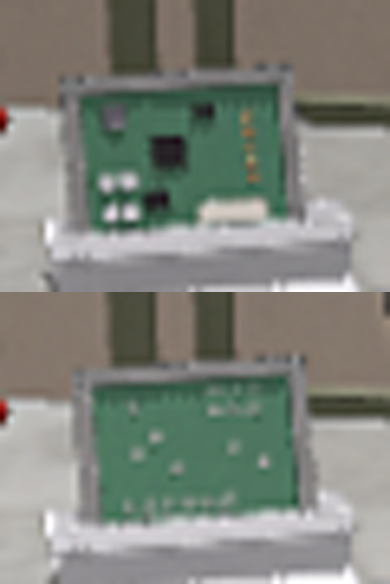

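```bash
python3 -c "
from station import r,state
print(r.job_done(),state()['clock'])"
```

```text
the job is handed in; nothing more can be done
the job is handed in; nothing more can be done
```

The board is turned over and back on the rest with the solder side facing out. After that I turned the dial two clicks clockwise. I handed the job in at about 17 s, with the gripper clear of everything.

**Board:**
- It is centred to within about 1 mm; the side camera puts it at −0.9 mm and the top camera at +0.5 mm. It started about 5.5 mm off centre.
- I felt contact on both the ledge and the back arms before letting go, and its position did not change after release.
- The two cameras disagree slightly on how level it sits: the side view shows 0.3° of tilt and the top view 1.7°. The raw pictures look parallel to the rest, so I put this down to pixel error.

**Dial:** I turned it about 80° before letting go. In the side picture its pointer is within about a pixel of where two clicks should put it. The top view of the dial was blocked by the arm, so I have no second check on it.

**Bystanders:** The arm never went near the dropper bottle or the screwdriver. Most readings of their positions repeat to within 2–4 mm. The side view of the bottle moved 6 mm, which I take as detector error.

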